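# Clip the measuring scoops back on the latch-hook rail

## Task

First clear away whatever mill, shaker or jar stands in front of the hook rail: stand each upright on top of the black riser at the left. Then hang up the measuring scoops, each by the eye in its handle on its own hook (large on the left hook, medium on the middle one, small on the right one; leave the hook of a missing scoop empty): push the eye down past the sprung latch until it is inside and the latch has snapped shut above it, and let the scoop hang. Leave the mug and the glass where they are.

Things in the scene. Friction and masses are not known exactly. Their poses are not given: they have to be found in the camera images.
- scoop_large: Large steel measuring scoop, 100 g, standing mouth up: cup 68 mm across (the three: 68, 56, 46), 46 mm high; level handle along +x from the rim: strap 19 mm wide, 6 thick, 50 long, then a flat wire eye 35 mm wide outside, hole 22 x 28 mm; strap and eye mid-plane 40 mm above the underside. Grip the strap, not the cup. Origin: centre of the underside, z up, x along the handle to the eye.
- eye_large (a point): Middle of the eye's outermost cross bar on the large scoop (straight for 18 mm, 6.4 mm thick, across the handle): 116 mm from the cup's axis, 40 mm above its underside. This bar passes the latch and hangs in the hook; a nose goes through the hole behind it. Axes as the scoop's.
- grip_large (a point): Middle of the handle strap of the large scoop, to pinch across its 19 mm width: 60 mm from the cup's axis, 56 mm short of the eye's cross bar; the cup's rim is 26 mm behind it. Grip firmly (90 N does), as the latch pushes back at the eye. Axes as the scoop's.
- scoop_medium: Medium steel measuring scoop, 80 g, standing mouth up: cup 56 mm across (the three: 68, 56, 46), 40 mm high; level handle along +x from the rim: strap 19 mm wide, 6 thick, 50 long, then a flat wire eye 35 mm wide outside, hole 22 x 28 mm; strap and eye mid-plane 34 mm above the underside. Grip the strap, not the cup. Origin: centre of the underside, z up, x along the handle to the eye.
- eye_medium (a point): Middle of the eye's outermost cross bar on the medium scoop (straight for 18 mm, 6.4 mm thick, across the handle): 110 mm from the cup's axis, 34 mm above its underside. This bar passes the latch and hangs in the hook; a nose goes through the hole behind it. Axes as the scoop's.
- grip_medium (a point): Middle of the handle strap of the medium scoop, to pinch across its 19 mm width: 54 mm from the cup's axis, 56 mm short of the eye's cross bar; the cup's rim is 26 mm behind it. Grip firmly (90 N does), as the latch pushes back at the eye. Axes as the scoop's.
- scoop_small: Small steel measuring scoop, 65 g, standing mouth up: cup 46 mm across (the three: 68, 56, 46), 36 mm high; level handle along +x from the rim: strap 19 mm wide, 6 thick, 50 long, then a flat wire eye 35 mm wide outside, hole 22 x 28 mm; strap and eye mid-plane 30 mm above the underside. Grip the strap, not the cup. Origin: centre of the underside, z up, x along the handle to the eye.
- eye_small (a point): Middle of the eye's outermost cross bar on the small scoop (straight for 18 mm, 6.4 mm thick, across the handle): 105 mm from the cup's axis, 30 mm above its underside. This bar passes the latch and hangs in the hook; a nose goes through the hole behind it. Axes as the scoop's.
- grip_small (a point): Middle of the handle strap of the small scoop, to pinch across its 19 mm width: 49 mm from the cup's axis, 56 mm short of the eye's cross bar; the cup's rim is 26 mm behind it. Grip firmly (90 N does), as the latch pushes back at the eye. Axes as the scoop's.
- stand: Fixed rail stand: wooden feet 290 mm apart (120 x 32 x 16 mm), 12 mm steel posts, a 12 mm rail 276 mm up, and three upward-opening latch hooks hanging from it 90 mm apart. Origin on the worktop under the middle hook's seat; x away from the robot, y left along the rail. Rail, posts, hook shanks: plane x = +17 mm; hook noses: x = -17 mm, on the robot's side.
- hook_left (a point): Seat of the left hook as the robot sees it (left = +y): bar centre when hung, 200 mm up, midway between shank and nose. Axes as the stand's. Hook: J of 7 mm wire in the x-z plane, mouth 27 mm wide; latch 36 mm above the seat, nose tip 44 mm above, leaning to x = -24 mm. The eye comes down over the nose, level, handle on the robot's side; bar 0 to 6 mm to the nose side of the middle.
- latch_left (a joint): Sprung latch across the mouth of the left hook, rad: 0 shut (level), to 1.25 as its nose end, 31 mm from its hinge on the shank, is pressed down into the hook; it opens no other way. 1 N at the tip to start, 2.5 N well open. A bar slips past it about 20 mm below its shut height; it then springs shut above the bar.
- hook_mid (a point): Seat of the middle hook as the robot sees it (left = +y): bar centre when hung, 200 mm up, midway between shank and nose. Axes as the stand's. Hook: J of 7 mm wire in the x-z plane, mouth 27 mm wide; latch 36 mm above the seat, nose tip 44 mm above, leaning to x = -24 mm. The eye comes down over the nose, level, handle on the robot's side; bar 0 to 6 mm to the nose side of the middle.
- latch_mid (a joint): Sprung latch across the mouth of the middle hook, rad: 0 shut (level), to 1.25 as its nose end, 31 mm from its hinge on the shank, is pressed down into the hook; it opens no other way. 1 N at the tip to start, 2.5 N well open. A bar slips past it about 20 mm below its shut height; it then springs shut above the bar.
- hook_right (a point): Seat of the right hook as the robot sees it (left = +y): bar centre when hung, 200 mm up, midway between shank and nose. Axes as the stand's. Hook: J of 7 mm wire in the x-z plane, mouth 27 mm wide; latch 36 mm above the seat, nose tip 44 mm above, leaning to x = -24 mm. The eye comes down over the nose, level, handle on the robot's side; bar 0 to 6 mm to the nose side of the middle.
- latch_right (a joint): Sprung latch across the mouth of the right hook, rad: 0 shut (level), to 1.25 as its nose end, 31 mm from its hinge on the shank, is pressed down into the hook; it opens no other way. 1 N at the tip to start, 2.5 N well open. A bar slips past it about 20 mm below its shut height; it then springs shut above the bar.
- riser: Fixed black wooden riser, a low bench 200 mm (its x) by 300 mm (its y) with a flat top 75 mm above the worktop. It stands at the left with its long side pointing roughly away from the robot. Origin: centre of its footprint on the worktop.
- pepper_mill: Wooden pepper mill, 58 mm across at the foot, 170 mm tall, 180 g; its head, 50 mm across between 123 and 159 mm up, is a good grip (48 mm between finger pads). Origin: centre of its underside, z up.
- salt_shaker: Glass salt shaker with a domed metal top, 44 mm across and 90 mm tall, 100 g; grip it below 74 mm. Origin: centre of its underside, z up.
- spice_jar: Glass spice jar with a dark screw cap, 41 mm across and 105 mm tall, 110 g. Origin: centre of its underside, z up.
- mug: Green and white mug, 86 mm across, 88 mm high, a bystander at the right behind the scoops. Origin: underside of the mug, near its middle.
- glass: Drinking glass, 80 mm across, 88 mm high, a bystander at the right behind the scoops. Origin: centre of its underside.

How it is judged:
By the outcome, as a careful person would: the job done as asked, in the order asked, and still so for the second after the job is handed in, with the robot touching nothing.
Of pepper_mill, salt_shaker, spice_jar only 1 to 2 are there at a start; the rules pass over those that are not, and their reading is None.
Of scoop_large, scoop_medium, scoop_small only 2 to 3 are there at a start; the rules pass over those that are not, and their reading is None.
At some moment in a run one of scoop_large, scoop_medium, scoop_small may be knocked a few centimetres aside while the robot is not near it.
It also fails if it takes over 210 s, if anything falls off the work surface, if the arm or the gripper's body presses on something with over 40 N, if the wrist force passes 120 N, or if a joint passes its speed limit or range.

## Robot

A 6-joint arm with a two-finger parallel gripper is mounted at the origin on a cart in front of the work surface, level with it; the furniture and walls round the work are solid. World frame = base frame: x ahead of the robot, y to its left, z up, the work surface at z = 0. Lengths are in m, angles in degrees, forces in N, time in s.
With the tool pointing down it reaches from about 0.35 to 0.875 m from the base axis. Payload 4.2 kg.
Tool frame: the origin (TCP) lies midway between the tips of the shut fingers; the grasp point (between the pads) lies 19 mm behind it; z points along the fingers, y is the line along which they close (so a half turn about z gives the same grasp; the last joint's range is limited). The gripper opens to 87 mm and grips with 3 to 60 N. Pads are 19 mm wide; open, the fingers measure 117 mm over their backs; the gripper's body (75 mm by 190 mm) begins 51 mm behind the grasp point.
Start: joints at [-60.069, 22.042, 0.453, 0, -68.411, -14.817], TCP at [0.163, -0.603, 0.223] pointing down, gripper open.
Joint ranges: [-179.83, 179.83], [-69.29, 118.12], [-61.27, 80.66], [-181.25, 117.63], [-171.15, -9.14], [-177.46, 177.46]. Speed limits (degrees/s): [159.86, 159.86, 180, 180, 180, 180].

## Interface

Orientations are given as a 3x3 rotation matrix whose columns are the frame's x, y, z axes.
In Python, from station import r, vision, finish_job gives the robot as it stands (r), with the cameras (vision) and the job as plain functions.
- The arm moves only by the shell command python3 steer.py FILE, which reads ROWS from the file FILE. ROWS is a JSON list of rows, 1 to 8 of them, each of 7 numbers: the opening from 0.0 (shut) to 1.0 (fully open), then dx, dy, dz in normalised numbers (1 is 1 m), then a rotation vector rx, ry, rz in normalised numbers (1 is 180 degrees); each row is the pose to reach, as a shift and turn from the pose commanded when the command began, along the tool's axes at that moment; what a row does not reach only later rows make up. A row lasts 1/10 s, in which the tool goes at most 0.05 m and 8.59 degrees, less where a joint would pass 70% of its speed; a pose out of reach is approached as far as the arm can. The fingers move at their own pace and stop on an object; the grip force is fixed at half the most. Time passes only in rows, so rows that do not move let the fingers close. It prints the time, the measured TCP pose, the force, the opening and the grip force at its end. A shift or turn number past 1, either way, is cut back to 1. Input that does not fit is refused with a message, and nothing moves.
- r.sense(): the state, without advancing time (a new reading comes with each control period).
- vision.capture(name): name is "side" or "top"; returns a dict with "pixels" (480x640x3 uint8, red, green, blue), "z_map" (480x640 float32, m along the optical axis (not along the pixel's ray), 0 where there is no reading), "K" (3x3 intrinsics, pixels), "distortion" ([k1, k2, p1, p2, k3] as OpenCV has them; the pictures are not rectified), "world_from_camera" (4x4, takes a point from camera to world coordinates). Camera axes: x right, y up, looking along -z (the intrinsics and any distortion apply to the point x, -y, -z); pixel columns grow to the right and rows downward; lengths in m; the calibration is good to about 2 mm. A picture is of the moment at which its call begins.
- finish_job(): hands the job in; it is judged then, once.
The state is a dict: "time_s": time; "joints": joint angles; "joint_velocities": joint speeds; "effort": joint torques, N m; "tcp_pos": TCP position; "ee_rot": TCP orientation; "wrist_force": force on the tool from outside, world axes, zero at the start; "moment": the same for the moment, N m; "gripper_width": opening from 0.0 (shut) to 1.0 (fully open); "gripper_force": force on a finger pad.
Only numpy, scipy, OpenCV 4.12 (cv2) and the standard library are available. Lean on these libraries where they do the work, as an engineer would, in place of code of your own. Each camera call takes 0.05 s, during which the arm holds its last target. There are 200 camera calls.

## Working session

There is one attempt and no reset: what is moved stays moved. The work goes in short steps, Python scripts to look and compute and a shell command to move; the robot and the scene stay as the last step left them, time stands still between calls to the robot, and variables do not carry over. Pictures are saved under pics/ and viewed, at most 14 in all, crops included, and the job is handed in when it is done.

```bash
ls; mkdir -p pics
cat > h.py <<'E'
import numpy as np, cv2
from station import r, vision, finish_job
def cap(name,tag=None):
    c=vision.capture(name)
    if tag: cv2.imwrite(f'pics/{tag}.png',c['pixels'][:,:,::-1])
    return c
def cloud(c):
    H,W=c['z_map'].shape
    u,v=np.meshgrid(np.arange(W),np.arange(H))
    p=cv2.undistortPoints(np.stack([u,v],-1).reshape(-1,1,2).astype(np.float64),c['K'],np.array(c['distortion'],float)).reshape(H,W,2)
    z=c['z_map'].astype(float)
    P=np.stack([p[...,0]*z,-p[...,1]*z,-z,np.ones_like(z)],-1)@np.array(c['world_from_camera']).T
    P=P[...,:3]; P[z==0]=np.nan
    return P
E
python3 - <<'E'
from h import *
for n in ['top','side']:
    c=cap(n,n+'0'); np.savez(n+'0.npz',**{k:np.array(v) for k,v in c.items()})
    print(n,np.array(c['world_from_camera']).round(3).tolist())
s=r.sense(); print(s)
E
```

```text
pics
station.py
steer.py
top [[-0.18, 0.855, -0.487, -0.224], [-0.984, -0.151, 0.099, 0.113], [0.011, 0.497, 0.868, 1.53], [0.0, 0.0, 0.0, 1.0]]
side [[0.978, 0.122, -0.167, 0.329], [-0.206, 0.506, -0.837, -1.297], [-0.018, 0.854, 0.521, 0.953], [0.0, 0.0, 0.0, 1.0]]
{'time_s': 0.1, 'joints': array([-6.00654613e+01,  2.20883568e+01,  3.87578485e-01, -2.49039695e-02,
       -6.84116955e+01, -1.48168109e+01]), 'joint_velocities': array([-0.08386899, -0.06883154,  0.26098695,  0.10829399,  0.03478958,
       -0.03328248]), 'effort': array([-4.13948364e-04, -3.91690421e+01,  1.87935752e+01,  4.23191696e+00,
        1.34442977e-02, -7.13787267e-05]), 'tcp_pos': array([ 0.16287849, -0.60284534,  0.22154878]), 'ee_rot': array([[-9.65433747e-01, -2.60647816e-01, -6.29310959e-04],
       [-2.60648552e-01,  9.65431878e-01,  1.90281518e-03],
       [ 1.11592240e-04,  2.00107098e-03, -9.99997992e-01]]), 'wrist_force': array([ 0.57588682, -0.0509599 , -0.22539889]), 'moment': array([-0.00085508, -0.02860118, -0.05482332]), 'gripper_force': 0.0, 'gripper_width': 0.9997313168789097}
```

View pics/top0.png

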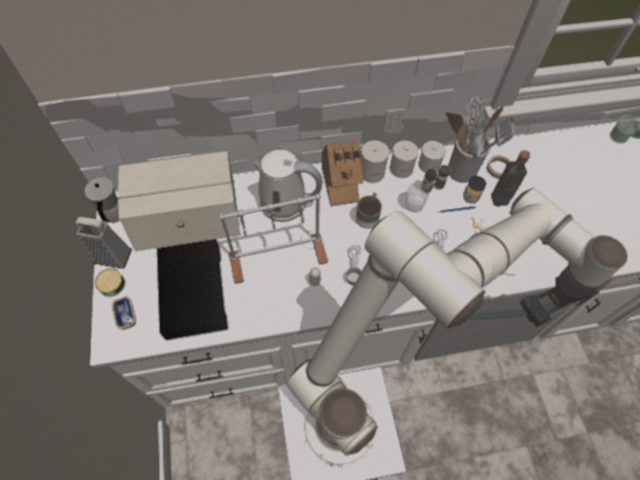

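View pics/side0.png

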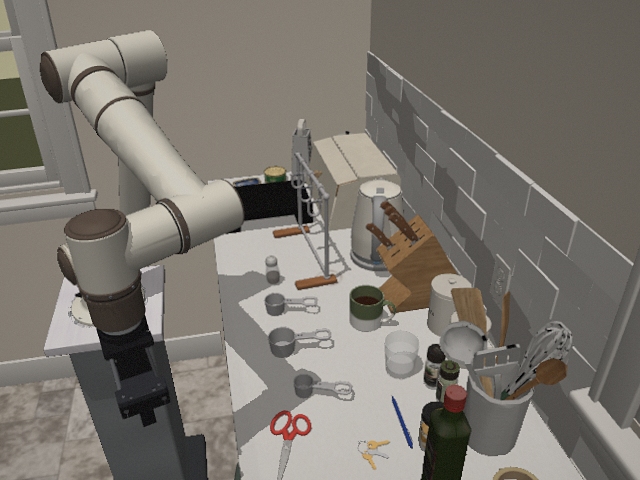

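The side view shows a salt shaker (272,268), three scoops with cups at (275,303), (283,342) and (305,385), and the mug and glass behind them. The top view shows the riser (190,290), the stand with feet at (237,265) and (320,250), and the shaker (315,276). Next I measure these from the depth maps.

```bash
cat >> h.py <<'E'
def pts(cs, lo, hi):
    out=[]
    for c in cs:
        P=cloud(c).reshape(-1,3); C=c['pixels'].reshape(-1,3)
        k=np.all((P>lo)&(P<hi),1)
        out.append(np.hstack([P[k],C[k]]))
    return np.vstack(out)
E
cat > hm.py <<'E'
from h import *
import sys
# heightmap, 2mm/px: row = x down from 1.0 to 0.2 ; col = y from +0.6 to -0.6
a={n:dict(np.load(n+'0.npz')) for n in ['top','side']}
for n,c in a.items():
    P=pts([c],[0.2,-0.75,-0.02],[1.0,0.85,0.4])
    print(n,'table z',np.median(P[np.abs(P[:,2])<.01,2]))
    P=P[np.argsort(P[:,2])]
    im=np.zeros((400,800,3),np.uint8)
    im[((1-P[:,0])/.002).astype(int).clip(0,399),((.85-P[:,1])/.002).astype(int).clip(0,799)]=np.stack([P[:,2]*2000,P[:,3],P[:,4]],1).clip(0,255)
    cv2.imwrite(f'pics/hm_{n}.png',im)
E
python3 hm.py
```

```text
top table z 0.0004792829036059931
side table z 0.000651627710175462
```

Run:
```python
import cv2,numpy as np
cv2.imwrite('pics/hm.png',cv2.resize(np.vstack([cv2.imread('pics/hm_top.png')[:300],cv2.imread('pics/hm_side.png')[:300]]),(800,600)))
```

```text
(no output)
```

View pics/hm.png

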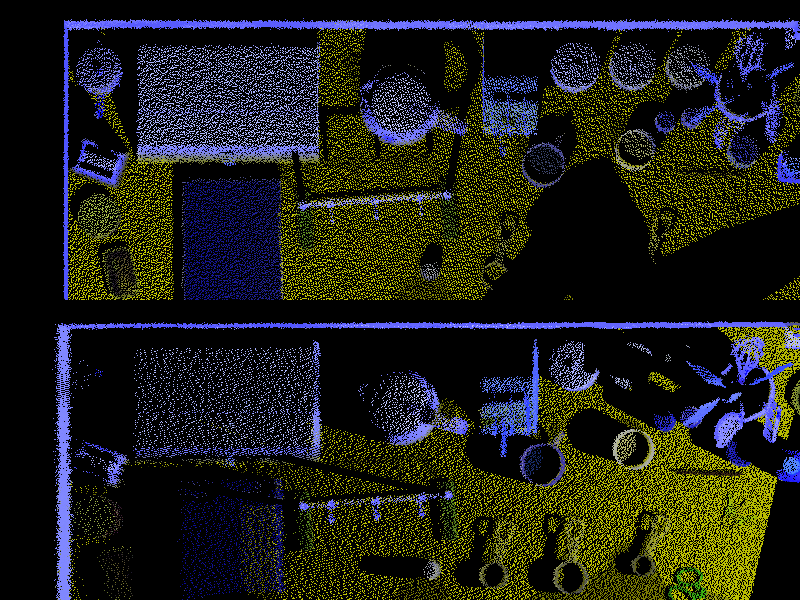

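The height map shows the rail from (303,205) to (448,195), the riser top at (183–280,180+), and scoops with their handles pointing away from the robot. Next I fit exact poses.

```bash
cat > fit.py <<'E'
from h import *
from scipy.optimize import least_squares
def scoop_fit(P, cup0, eye0):
    """P points near scoop; known sizes; returns best of three with residual"""
    # use points z>12mm near
    c0=np.array(cup0); d=np.array(eye0)-c0
    res={}
    for name,R,L,hz in [('large',.034,.116,.040),('medium',.028,.110,.034),('small',.023,.105,.030)]:
        h=hz+.006
        k=(P[:,2]>.008)&(P[:,2]<h+.02)&(np.hypot(*(P[:,:2]-c0).T)<.05)
        cupp=P[k]
        rel=P[:,:2]-c0; u=d/np.linalg.norm(d)
        s=rel@u; t=rel@np.array([-u[1],u[0]])
        hand=P[(P[:,2]>hz-.012)&(P[:,2]<hz+.012)&(s>.045)&(s<.14)&(abs(t)<.03)]
        res[name]=(len(cupp),np.median(cupp[cupp[:,2]>np.percentile(cupp[:,2],80),2]) if len(cupp) else 0,len(hand),hand[:,2].mean() if len(hand) else 0)
    return res
E
python3 - <<'E'
from h import *
from fit import *
a={n:dict(np.load(n+'0.npz')) for n in ['top','side']}
for n in a:
    P=pts([a[n]],[.5,-.07,.262],[.7,.27,.3])
    c=np.polyfit(P[:,1],P[:,0],1); k=abs(np.polyval(c,P[:,1])-P[:,0])<.012
    P=P[k];c=np.polyfit(P[:,1],P[:,0],1)
    print(n,'rail x=',c,'y',np.percentile(P[:,1],[.5,99.5]),'z',np.percentile(P[:,2],[5,95]))
    # hook noses/ latch: points in front of rail plane z .15-.25
    Q=pts([a[n]],[.5,-.03,.17],[.7,.23,.262]); d=Q[:,0]-np.polyval(c,Q[:,1])
    Q=Q[(d>-.06)&(d<.02)]; h,e=np.histogram(Q[:,1],65); print([(round(e[i],3),h[i]) for i in range(65) if h[i]>8])
    R=pts([a[n]],[.2,.2,.07],[.75,.6,.08]);
    rc=cv2.minAreaRect((R[:,:2]*1000).astype(np.float32)); print('riser',len(R),rc,np.median(R[:,2]))
    S=pts([a[n]],[.4,-.1,.02],[.56,.02,.11]); print('shaker',len(S),S[:,:3].min(0),S[:,:3].max(0), np.median(S[S[:,2]>.08][:,:2],0))
c=a['side'];
for x0,y0 in [(.45,-.14),(.45,-.285),(.47,-.43)]:
    P=pts([c],[x0-.06,y0-.06,.012],[x0+.15,y0+.07,.07])
    print((x0,y0),len(P),'zmax',np.percentile(P[:,2],[50,90,97,99.5]))
    im=np.zeros((220,140),np.uint8); im[((x0+.15-P[:,0])*1000).astype(int).clip(0,219),((y0+.07-P[:,1])*1000).astype(int).clip(0,139)]=(P[:,2]*4000).clip(0,255)
    cv2.imwrite('pics/s%d.png'%int(-y0*1000),im)
cv2.imwrite('pics/sc.png',cv2.resize(np.hstack([cv2.imread('pics/s%d.png'%i) for i in (140,285,430)]),None,fx=1.8,fy=1.8,interpolation=0))
E
```

```text
top rail x= [-0.07205834  0.60621121] y [-0.05142642  0.25134127] z [0.27284924 0.28648939]
[(np.float64(0.004), np.int64(14)), (np.float64(0.007), np.int64(28)), (np.float64(0.01), np.int64(18)), (np.float64(0.092), np.int64(10)), (np.float64(0.095), np.int64(17)), (np.float64(0.098), np.int64(20)), (np.float64(0.101), np.int64(9)), (np.float64(0.183), np.int64(16)), (np.float64(0.186), np.int64(20)), (np.float64(0.189), np.int64(11))]
riser 4939 ((527.2874755859375, 379.82781982421875), (389.8115539550781, 389.6015930175781), 8.143603324890137) 0.07474679234978576
shaker 194 [ 0.43857322 -0.06185474  0.02016934] [0.5595781  0.01049912 0.09354533] [ 0.45710265 -0.01053424]
side rail x= [-0.07735495  0.60528874] y [-0.05396088  0.24721804] z [0.2661135 0.2848154]
[(np.float64(0.002), np.int64(27)), (np.float64(0.005), np.int64(35)), (np.float64(0.008), np.int64(44)), (np.float64(0.011), np.int64(13)), (np.float64(0.09), np.int64(10)), (np.float64(0.093), np.int64(31)), (np.float64(0.096), np.int64(43)), (np.float64(0.099), np.int64(32)), (np.float64(0.18), np.int64(13)), (np.float64(0.183), np.int64(28)), (np.float64(0.187), np.int64(44)), (np.float64(0.19), np.int64(23)), (np.float64(0.193), np.int64(9))]
riser 1657 ((563.2310791015625, 381.44671630859375), (316.3034362792969, 392.7543640136719), 8.907146453857422) 0.07440255814736696
shaker 332 [ 0.44035252 -0.06248389  0.0200821 ] [0.55806578 0.00301452 0.09321387] [ 0.45848991 -0.01566644]
(0.45, -0.14) 513 zmax [0.03504401 0.04037148 0.04203337 0.04381989]
(0.45, -0.285) 785 zmax [0.03791121 0.0453598  0.04711404 0.04880103]
(0.47, -0.43) 549 zmax [0.03143699 0.03552841 0.03711925 0.0390155 ]
```

View pics/sc.png

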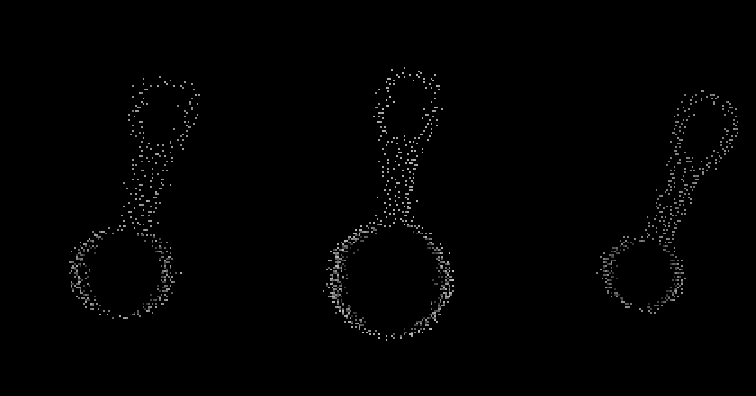

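The three heights come out at 40, 46 and 36 mm. So the left scoop (y≈-0.14) is the medium, the middle one the large and the right one the small. The only item in front of the rail is the salt shaker. Next come the precise scoop fits and a goal helper.

```bash
cat > fit.py <<'E'
from h import *
from scipy.optimize import least_squares
SC={'large':(.034,.116,.046),'medium':(.028,.110,.040),'small':(.023,.105,.036)}
def circ(P,R,c0):
    f=lambda c:np.hypot(P[:,0]-c[0],P[:,1]-c[1])-R
    s=least_squares(f,c0,loss='soft_l1',f_scale=.002); return s.x, np.sqrt(np.mean(f(s.x)**2))
def scoop(cs,name,c0):
    R,L,h=SC[name]; c0=np.array(c0)
    P=pts(cs,[c0[0]-.16,c0[1]-.16,h-.013],[c0[0]+.17,c0[1]+.17,h+.006])
    d=np.hypot(*(P[:,:2]-c0).T)
    c,e=circ(P[(d<R+.008)&(P[:,2]>h-.006)],R-.001,c0)
    rel=P[:,:2]-c; d=np.hypot(*rel.T); k=(d>R+.008)&(d<L+.006)
    H=rel[k]; th=np.arctan2(*np.median(H,0)[::-1])
    for _ in range(10):
        s=H@[np.cos(th),np.sin(th)]; t=H@[-np.sin(th),np.cos(th)]; m=(abs(t)<.021)&(s>0)
        sb=np.digitize(s[m],np.arange(0,.15,.006)) # midline per bin
        q=[( (t[m][sb==b].max()+t[m][sb==b].min())/2, s[m][sb==b].mean()) for b in np.unique(sb) if (sb==b).sum()>4]
        q=np.array(q); th+=np.sum(q[:,0]*q[:,1])/np.sum(q[:,1]**2)
    u=np.array([np.cos(th),np.sin(th)])
    g=c+u*(L-.056)
    print(f'{name}: cup {c.round(4)} rms {e*1000:.1f}mm yaw {np.degrees(th):.1f} far end {np.percentile(s[m],98.5):.4f} (want {L+.003}) strap z {np.median(P[k][:,2]):.4f} GRIP {g.round(4)}')
    return c,th,g
E
cat > goal.py <<'E'
# usage: goal.py gx gy gz yaw(deg of tool -x axis) [z is that of the grasp point] 
import sys; from h import *; from scipy.spatial.transform import Rotation as Ro
gx,gy,gz,yaw=map(float,sys.argv[1:5]); s=r.sense(); R=np.array(s['ee_rot'])
a=np.radians(yaw); y=np.array([-np.sin(a),np.cos(a),0]); z=np.array([0,0,-1.]); T=np.stack([np.cross(y,z),y,z],1)
p=np.array([gx,gy,gz-.019])
print('shift',(R.T@(p-s['tcp_pos'])).round(4),'rot',Ro.from_matrix(R.T@T).as_rotvec(degrees=True).round(2),'dist',np.linalg.norm(p-s['tcp_pos']).round(3),'joints',np.round(s['joints'],0),'F',np.round(s['wrist_force'],1))
E
python3 - <<'E'
from fit import *
a={n:dict(np.load(n+'0.npz')) for n in ['top','side']}
for cs in ([a['side']],[a['side'],a['top']]):
    scoop(cs,'medium',(.45,-.14)); scoop(cs,'large',(.445,-.285)); scoop(cs,'small',(.47,-.43))
for n in a:
    P=pts([a[n]],[.42,-.05,.015],[.5,.03,.07]); print('shaker',circ(P,.022,(.46,-.012)),len(P))
    R=pts([a[n]],[.2,.2,.07],[.66,.5,.08]); R=R[(R[:,3:].sum(1)<120)]
    rc=cv2.minAreaRect((R[:,:2]*1000).astype(np.float32)); print('riser',len(R),rc)
E
python3 goal.py .459 -.012 .20 0
```

```text
medium: cup [ 0.4501 -0.1383] rms 3.1mm yaw -14.7 far end 0.1091 (want 0.113) strap z 0.0373 GRIP [ 0.5024 -0.1519]
large: cup [ 0.4453 -0.2919] rms 2.1mm yaw -5.4 far end 0.1155 (want 0.11900000000000001) strap z 0.0428 GRIP [ 0.5051 -0.2976]
small: cup [ 0.4692 -0.4376] rms 2.3mm yaw -22.9 far end 0.1051 (want 0.108) strap z 0.0327 GRIP [ 0.5144 -0.4567]
medium: cup [ 0.45   -0.1384] rms 3.3mm yaw -15.0 far end 0.1096 (want 0.113) strap z 0.0374 GRIP [ 0.5022 -0.1524]
large: cup [ 0.4453 -0.2919] rms 2.1mm yaw -5.4 far end 0.1155 (want 0.11900000000000001) strap z 0.0428 GRIP [ 0.5051 -0.2976]
small: cup [ 0.4693 -0.4376] rms 2.3mm yaw -23.5 far end 0.1052 (want 0.108) strap z 0.0328 GRIP [ 0.5143 -0.4572]
shaker (array([ 0.46452277, -0.01128429]), np.float64(0.002187796143230295)) 98
riser 4496 ((489.13201904296875, 383.4208068847656), (297.2841491699219, 195.78909301757812), 0.36245197057724)
shaker (array([ 0.46105293, -0.00417612]), np.float64(0.002914820935452969)) 229
riser 1533 ((521.812744140625, 386.4789123535156), (235.96092224121094, 209.56866455078125), 1.746895432472229)
shift [-0.4399  0.4932  0.0415] rot [ 0.11 -0.02 15.11] dist 0.662 joints [-60.  22.   0.  -0. -68. -15.] F [ 0.6 -0.1 -0.2]
```

The rows are not in the units I measure in: turns go in shares of 180 degrees. I convert before sending: 15 degrees is 0.0833.

```bash
echo '[[1, -0.03, 0.03, 0, 0, 0, 0.0056], [1, -0.06, 0.065, 0, 0, 0, 0.0167], [1, -0.09, 0.1, 0, 0, 0, 0.0278], [1, -0.12, 0.135, 0, 0, 0, 0.0389], [1, -0.15, 0.17, 0, 0, 0, 0.05], [1, -0.18, 0.205, 0, 0, 0, 0.0611], [1, -0.215, 0.24, 0, 0, 0, 0.0722], [1, -0.245, 0.275, 0, 0, 0, 0.0833]]' > m.json && python3 steer.py m.json; python3 goal.py .463 -.009 .24 0
```

```text
time_s: 0.9
tcp_pos: [0.3283, -0.2722, 0.2225]
ee_rot: [[-1.0, -0.0, 0.0], [-0.0, 1.0, 0.0], [-0.0, 0.0, -1.0]]
wrist_force: [0.7, 0.5, -0.6]
gripper_width: 1.0
gripper_force: 0.0
shift [-0.1348  0.2631  0.0015] rot [0.   0.01 0.02] dist 0.296 joints [-18.   2. -25.  -0. -62. -72.] F [ 0.7  0.5 -0.6]
```

```bash
echo '[[1, -0.02, 0.04, 0, 0, 0, 0], [1, -0.04, 0.08, 0, 0, 0, 0], [1, -0.06, 0.12, 0, 0, 0, 0], [1, -0.08, 0.16, 0, 0, 0, 0], [1, -0.1, 0.2, 0, 0, 0, 0], [1, -0.12, 0.235, 0, 0, 0, 0], [1, -0.135, 0.263, 0, 0, 0, 0], [1, -0.135, 0.263, 0, 0, 0, 0]]' > m.json && python3 steer.py m.json; python3 goal.py .463 -.009 .055 0
python3 - <<'E'
from fit import *
c=cap('side','side1'); cs=[c]
scoop(cs,'medium',(.45,-.14)); scoop(cs,'large',(.445,-.285)); scoop(cs,'small',(.47,-.43))
P=pts([cap('top','top1')],[.42,-.05,.015],[.5,.03,.07]); print('shaker',circ(P,.022,(.46,-.012)),len(P))
E
```

```text
time_s: 1.7
tcp_pos: [0.4638, -0.008, 0.2221]
ee_rot: [[-1.0, -0.006, -0.0], [-0.006, 1.0, 0.0], [0.0, 0.0, -1.0]]
wrist_force: [0.4, -0.1, 0.0]
gripper_width: 0.997
gripper_force: 0.0
shift [ 0.0008 -0.0011  0.1861] rot [ 0.01 -0.    0.34] dist 0.186 joints [  19.    6.  -21.   -0.  -63. -109.] F [ 0.4 -0.1  0. ]
medium: cup [ 0.4505 -0.1386] rms 3.1mm yaw -14.2 far end 0.1087 (want 0.113) strap z 0.0377 GRIP [ 0.5028 -0.1519]
large: cup [ 0.4456 -0.2921] rms 2.2mm yaw -5.2 far end 0.1149 (want 0.11900000000000001) strap z 0.0429 GRIP [ 0.5053 -0.2975]
small: cup [ 0.4692 -0.4374] rms 2.5mm yaw -23.2 far end 0.1053 (want 0.108) strap z 0.0326 GRIP [ 0.5143 -0.4566]
shaker (array([ 0.46 , -0.012]), np.float64(nan)) 0
  return _methods._mean(a, axis=axis, dtype=dtype,
  ret = ret.dtype.type(ret / rcount)
```

```bash
echo '[[1, 0, -0.001, 0.04, 0, 0, 0], [1, 0, -0.001, 0.08, 0, 0, 0], [1, 0, -0.001, 0.12, 0, 0, 0], [1, 0, -0.001, 0.155, 0, 0, 0], [1, 0, -0.001, 0.18, 0, 0, 0], [1, 0, -0.001, 0.186, 0, 0, 0], [0, 0, -0.001, 0.186, 0, 0, 0], [0, 0, -0.001, 0.186, 0, 0, 0]]' > m.json && python3 steer.py m.json; echo '[[0, 0, 0, 0, 0, 0, 0], [0, 0, 0, 0, 0, 0, 0], [0, 0, 0, 0, 0, 0, 0], [0, 0, 0, 0, 0, 0, 0], [0, 0, 0, 0, 0, 0, 0]]' > m.json && python3 steer.py m.json
```

```text
time_s: 2.6
tcp_pos: [0.4632, -0.0119, 0.0378]
ee_rot: [[-1.0, -0.002, 0.002], [-0.002, 1.0, 0.0], [-0.002, 0.0, -1.0]]
wrist_force: [-0.6, 0.2, -0.1]
gripper_width: 0.891
gripper_force: 0.0
time_s: 3.1
tcp_pos: [0.4627, -0.0115, 0.0369]
ee_rot: [[-1.0, -0.002, 0.001], [-0.002, 1.0, 0.0], [-0.001, 0.0, -1.0]]
wrist_force: [-1.1, 0.1, 0.3]
gripper_width: 0.451
gripper_force: 18.1
```

```bash
echo '[[0, 0, 0, 0, 0, 0, 0], [0, 0, 0, 0, 0, 0, 0], [0, 0, 0, 0, 0, 0, 0]]' > m.json && python3 steer.py m.json; echo '[[0, 0, 0, -0.01, 0, 0, 0], [0, 0, 0, -0.03, 0, 0, 0], [0, 0, 0, -0.06, 0, 0, 0], [0, 0, 0, -0.06, 0, 0, 0]]' > m.json && python3 steer.py m.json
python3 - <<'E'
from h import *
c=cap('side','side2'); cv2.imwrite('pics/c2.png',cv2.resize(c['pixels'][200:360,170:370,::-1],None,fx=3,fy=3))
E
```

```text
time_s: 3.4
tcp_pos: [0.4627, -0.0115, 0.0367]
ee_rot: [[-1.0, -0.002, 0.001], [-0.002, 1.0, 0.0], [-0.001, 0.0, -1.0]]
wrist_force: [-0.2, 1.9, 1.6]
gripper_width: 0.442
gripper_force: 29.8
time_s: 3.8
tcp_pos: [0.4646, -0.0113, 0.1002]
ee_rot: [[-1.0, -0.003, 0.007], [-0.003, 1.0, 0.001], [-0.007, 0.001, -1.0]]
wrist_force: [-0.2, -0.9, -0.9]
gripper_width: 0.444
gripper_force: 29.5
```

View pics/c2.png

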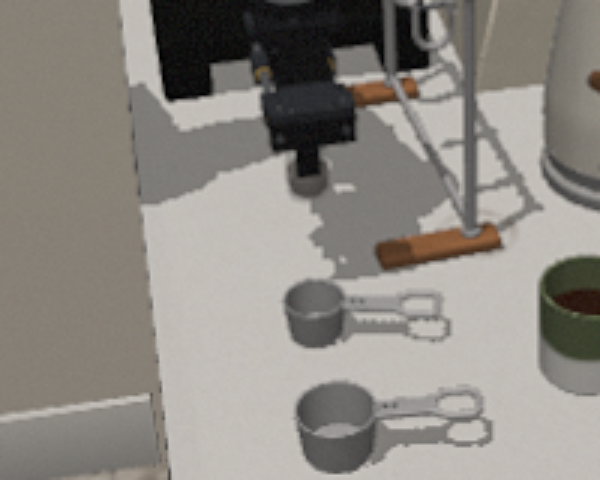

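The shaker is held upright and lifted, with its base just visible below the fingers at (307,185) in the crop. Now I carry it to the riser.

```bash
echo '[[0, 0, 0, -0.04, 0, 0, 0], [0, 0, 0.02, -0.08, 0, 0, 0], [0, 0, 0.05, -0.1, 0, 0, 0], [0, 0, 0.09, -0.1, 0, 0, 0], [0, 0, 0.13, -0.1, 0, 0, 0], [0, 0, 0.17, -0.1, 0, 0, 0], [0, 0, 0.21, -0.1, 0, 0, 0], [0, 0, 0.25, -0.1, 0, 0, 0]]' > m.json && python3 steer.py m.json; echo '[[0, 0, 0.04, 0, 0, 0, 0], [0, 0, 0.08, 0, 0, 0, 0], [0, 0, 0.11, 0, 0, 0, 0], [0, 0, 0.12, 0, 0, 0, 0], [0, 0, 0.12, 0, 0, 0, 0]]' > m.json && python3 steer.py m.json;  python3 goal.py .47 .36 .138 0
```

```text
time_s: 4.65
tcp_pos: [0.4606, 0.2392, 0.1954]
ee_rot: [[-1.0, -0.002, -0.002], [-0.002, 1.0, -0.002], [0.002, -0.002, -1.0]]
wrist_force: [0.5, -0.8, -0.9]
gripper_width: 0.443
gripper_force: 29.5
time_s: 5.15
tcp_pos: [0.4608, 0.3587, 0.1949]
ee_rot: [[-1.0, -0.003, -0.002], [-0.003, 1.0, -0.002], [0.002, -0.002, -1.0]]
wrist_force: [0.1, -0.4, -0.8]
gripper_width: 0.441
gripper_force: 29.5
shift [-0.0094  0.0014  0.0759] rot [-0.13 -0.13  0.19] dist 0.076 joints [  54.   19.   -8.   -0.  -63. -144.] F [ 0.1 -0.4 -0.8]
```

```bash
echo '[[0, 0, 0, 0.03, 0, 0, 0], [0, 0, 0, 0.06, 0, 0, 0], [0, 0, 0, 0.072, 0, 0, 0], [0, 0, 0, 0.078, 0, 0, 0], [0, 0, 0, 0.08, 0, 0, 0], [0, 0, 0, 0.082, 0, 0, 0], [0, 0, 0, 0.082, 0, 0, 0]]' > m.json && python3 steer.py m.json
```

```text
time_s: 5.85
tcp_pos: [0.462, 0.3586, 0.1155]
ee_rot: [[-1.0, -0.002, 0.001], [-0.002, 1.0, 0.001], [-0.001, 0.001, -1.0]]
wrist_force: [-0.8, 0.5, -0.3]
gripper_width: 0.441
gripper_force: 29.5
```

```bash
echo '[[0, 0, 0, 0.0015, 0, 0, 0], [0, 0, 0, 0.003, 0, 0, 0], [0, 0, 0, 0.004, 0, 0, 0]]' > m.json && python3 steer.py m.json
```

```text
time_s: 6.15
tcp_pos: [0.4622, 0.3587, 0.1117]
ee_rot: [[-1.0, -0.003, 0.002], [-0.003, 1.0, 0.001], [-0.002, 0.001, -1.0]]
wrist_force: [-0.4, -0.8, 6.3]
gripper_width: 0.44
gripper_force: 30.0
```

```bash
echo '[[0.6, 0, 0, 0, 0, 0, 0], [0.8, 0, 0, 0, 0, 0, 0], [0.8, 0, 0, 0, 0, 0, 0], [0.8, 0, 0, 0, 0, 0, 0], [0.8, 0, 0, -0.04, 0, 0, 0], [0.8, 0, 0, -0.09, 0, 0, 0], [0.8, 0, 0, -0.14, 0, 0, 0], [0.8, 0, 0, -0.14, 0, 0, 0]]' > m.json && python3 steer.py m.json
python3 goal.py .5025 -.152 .25 -14.5
python3 - <<'E'
from fit import *
c=cap('top','top3'); P=pts([c],[.40,.28,.08],[.55,.45,.172]); print(len(P),P[:,:3].min(0),P[:,:3].max(0),circ(P[P[:,2]<.145],.022,(.46,.36)))
c=cap('side'); scoop([c],'medium',(.45,-.14))
E
```

```text
time_s: 6.95
tcp_pos: [0.4646, 0.3609, 0.2591]
ee_rot: [[-1.0, -0.003, 0.012], [-0.003, 1.0, 0.011], [-0.012, 0.011, -1.0]]
wrist_force: [0.2, 0.2, -0.0]
gripper_width: 0.798
gripper_force: 0.0
shift [-0.036  -0.5133  0.0228] rot [ 0.72  0.6  14.68] dist 0.515 joints [  54.   17.   -2.    0.  -70. -144.] F [ 0.2  0.2 -0. ]
5 [0.53666861 0.29471987 0.08044522] [0.54970997 0.33376248 0.08248502] (array([0.55636247, 0.31595387]), np.float64(0.0033023782354765913))
medium: cup [ 0.4501 -0.1381] rms 3.2mm yaw -14.5 far end 0.1092 (want 0.113) strap z 0.0375 GRIP [ 0.5024 -0.1517]
```

To row units: 14.7 degrees is 0.0817.

```bash
echo '[[0.8, 0, -0.04, 0, 0, 0, 0.0056], [0.8, 0, -0.08, 0, 0, 0, 0.0167], [0.8, -0.01, -0.13, 0, 0, 0, 0.0278], [0.8, -0.01, -0.18, 0, 0, 0, 0.0389], [0.8, -0.02, -0.23, 0, 0, 0, 0.05], [0.8, -0.02, -0.28, 0, 0, 0, 0.0611], [0.8, -0.03, -0.33, 0, 0, 0, 0.0722], [0.8, -0.03, -0.38, 0, 0, 0, 0.0817]]' > m.json && python3 steer.py m.json; echo '[[0.8, 0, -0.04, 0, 0, 0, 0], [0.8, 0, -0.08, 0, 0, 0, 0], [0.8, 0, -0.115, 0, 0, 0, 0], [0.8, 0, -0.125, 0, 0, 0, 0], [0.8, 0, -0.125, 0, 0, 0, 0]]' > m.json && python3 steer.py m.json;python3 goal.py .5025 -.152 .034 -14.5
```

```text
time_s: 7.85
tcp_pos: [0.4916, -0.0209, 0.2487]
ee_rot: [[-0.967, 0.253, -0.003], [0.253, 0.967, -0.001], [0.003, -0.001, -1.0]]
wrist_force: [1.0, 0.6, -0.3]
gripper_width: 0.802
gripper_force: 0.0
time_s: 8.35
tcp_pos: [0.4597, -0.1407, 0.2491]
ee_rot: [[-0.967, 0.254, -0.003], [0.254, 0.967, 0.0], [0.003, -0.0, -1.0]]
wrist_force: [0.3, 0.6, 0.1]
gripper_width: 0.804
gripper_force: 0.0
shift [-4.49e-02  1.00e-04  2.34e-01] rot [-0.03 -0.17 -0.24] dist 0.238 joints [   2.    7.  -16.   -0.  -67. -107.] F [0.3 0.6 0.1]
```

Run:
```python
from fit import *
c=cap('top','top4'); P=pts([c],[.40,.28,.08],[.55,.45,.175]); print(len(P),P[:,:3].min(0),P[:,:3].max(0),circ(P[P[:,2]<.145],.022,(.46,.36)))
c=cap('side'); scoop([c],'large',(.445,-.29)); scoop([c],'small',(.469,-.437))
```

```text
356 [0.40035665 0.28661606 0.08000582] [0.54896709 0.44507329 0.16946775] (array([0.46363864, 0.35791311]), np.float64(0.033171169322946614))
large: cup [ 0.4456 -0.292 ] rms 2.5mm yaw -5.5 far end 0.1149 (want 0.11900000000000001) strap z 0.0430 GRIP [ 0.5053 -0.2977]
small: cup [ 0.4697 -0.4373] rms 2.8mm yaw -23.2 far end 0.1048 (want 0.108) strap z 0.0328 GRIP [ 0.5148 -0.4566]
```

```bash
echo '[[0.8, -0.045, 0, 0.04, 0, 0, 0], [0.8, -0.045, 0, 0.09, 0, 0, 0], [0.8, -0.045, 0, 0.14, 0, 0, 0], [0.8, -0.045, 0, 0.18, 0, 0, 0], [0.8, -0.045, 0, 0.215, 0, 0, 0], [0.8, -0.045, 0, 0.23, 0, 0, 0], [0.8, -0.045, 0, 0.234, 0, 0, 0], [0.8, -0.045, 0, 0.234, 0, 0, 0]]' > m.json && python3 steer.py m.json; python3 goal.py .5025 -.152 .034 -14.5
```

```text
time_s: 9.25
tcp_pos: [0.5047, -0.1501, 0.0161]
ee_rot: [[-0.968, 0.25, -0.001], [0.25, 0.968, -0.0], [0.001, -0.0, -1.0]]
wrist_force: [0.7, -0.7, 0.7]
gripper_width: 0.8
gripper_force: 0.0
shift [ 0.0017 -0.0024  0.0011] rot [-0.02 -0.05  0.02] dist 0.003 joints [   1.   27.  -27.    0.  -36. -106.] F [ 0.7 -0.7  0.7]
```

```bash
echo '[[0.4, 0.0015, -0.0025, 0.001, 0, 0, 0], [0, 0.0015, -0.0025, 0.001, 0, 0, 0], [0, 0.0015, -0.0025, 0.001, 0, 0, 0], [0, 0.0015, -0.0025, 0.001, 0, 0, 0], [0, 0.0015, -0.0025, 0.001, 0, 0, 0], [0, 0.0015, -0.0025, 0.001, 0, 0, 0], [0, 0.0015, -0.0025, 0.001, 0, 0, 0], [0, 0.0015, -0.0025, 0.001, 0, 0, 0]]' > m.json && python3 steer.py m.json;  echo '[[0, 0, 0, 0, 0, 0, 0], [0, 0, 0, 0, 0, 0, 0], [0, 0, 0, 0, 0, 0, 0]]' > m.json && python3 steer.py m.json; echo '[[0, 0, 0, -0.02, 0, 0, 0], [0, 0, 0, -0.06, 0, 0, 0], [0, 0, 0, -0.1, 0, 0, 0], [0, 0, 0, -0.15, 0, 0, 0], [0, 0, 0, -0.2, 0, 0, 0], [0, 0, 0, -0.25, 0, 0, 0], [0, 0, 0, -0.26, 0, 0, 0], [0, 0, 0, -0.26, 0, 0, 0]]' > m.json && python3 steer.py m.json
```

```text
time_s: 10.05
tcp_pos: [0.5022, -0.1532, 0.0155]
ee_rot: [[-0.968, 0.252, -0.0], [0.252, 0.968, -0.0], [0.0, -0.0, -1.0]]
wrist_force: [0.5, -0.3, 0.1]
gripper_width: 0.213
gripper_force: 30.3
time_s: 10.35
tcp_pos: [0.5023, -0.1532, 0.0156]
ee_rot: [[-0.968, 0.252, -0.0], [0.252, 0.968, -0.0], [0.0, -0.0, -1.0]]
wrist_force: [-0.3, -0.5, 0.8]
gripper_width: 0.21
gripper_force: 30.3
time_s: 11.15
tcp_pos: [0.503, -0.1531, 0.2775]
ee_rot: [[-0.968, 0.252, 0.005], [0.252, 0.968, 0.0], [-0.005, 0.002, -1.0]]
wrist_force: [0.2, 0.6, -1.6]
gripper_width: 0.219
gripper_force: 30.3
```

```bash
cat > held.py <<'E'
from h import *
def held(names=('side',)):
    for n in names:
        c=vision.capture(n); s=r.sense(); R=np.array(s['ee_rot']); p=s['tcp_pos']-.019*R[:,2]
        P=pts([c],[.2,-.7,.01],[.9,.6,.6])[:,:3]-p
        L=np.stack([-P@R[:,0],P@R[:,1],-P@R[:,2]],1)   # fwd, left, up
        E=L[(L[:,0]>.028)&(L[:,0]<.075)&(abs(L[:,1])<.026)&(abs(L[:,2])<.022)]
        if len(E)<15: print(n,'few',len(E)); continue
        f=np.polyfit(E[:,0],E[:,2],1)
        w=E[(E[:,0]>.03)&(E[:,0]<.05)]
        print(n,len(E),'far edge %.4f (want .0592) y mid %.4f [%.4f %.4f] z at bar %.4f pitch %.1f'%(np.percentile(E[:,0],98),(np.percentile(w[:,1],2)+np.percentile(w[:,1],98))/2,*np.percentile(E[:,1],[2,98]),np.polyval(f,.056),np.degrees(np.arctan(f[0]))))
if __name__=='__main__': held(('side','top'))
E
python3 held.py
python3 goal.py .47 .09 .27 4.3
```

```text
side 55 far edge 0.0569 (want .0592) y mid -0.0022 [-0.0194 0.0164] z at bar 0.0040 pitch 3.1
top few 0
shift [0.0913 0.2271 0.023 ] rot [  0.05  -0.19 -18.91] dist 0.246 joints [   1.   10.   -9.   -0.  -71. -105.] F [ 0.   0.1 -0.6]
```

To row units: -18.9 degrees is -0.105.

```bash
echo '[[0, 0.02, 0.02, 0, 0, 0, -0.0167], [0, 0.04, 0.05, 0, 0, 0, -0.0333], [0, 0.06, 0.09, 0, 0, 0, -0.05], [0, 0.08, 0.13, 0, 0, 0, -0.0667], [0, 0.091, 0.17, 0.01, 0, 0, -0.0833], [0, 0.091, 0.21, 0.015, 0, 0, -0.1], [0, 0.091, 0.227, 0.015, 0, 0, -0.105], [0, 0.091, 0.227, 0.015, 0, 0, -0.105]]' > m.json && python3 steer.py m.json
python3 - <<'E'
from fit import *
t=np.radians(4.26); 
for n in ['top','side']:
    c=dict(np.load(n+'0.npz'))
    P=pts([c],[.5,-.08,.05],[.66,.27,.3])[:,:3]; d=P[:,:2]-[.5815,.097]
    x=d@[np.cos(t),np.sin(t)]; y=d@[-np.sin(t),np.cos(t)]
    for yo in (-.145,-.09,0,.09,.145):
        k=(abs(y-yo)<.009)&(abs(x)<.045)
        for lo,hi in ((.05,.18),(.19,.215),(.215,.232),(.232,.241),(.241,.252),(.255,.268)):
            m=k&(P[:,2]>lo)&(P[:,2]<hi)
            f=m&(x<0.003); b=m&(x>.003)
            print(n,yo,lo,'front n%d x%.1f y%.1f | back n%d x%.1f y%.1f'%(f.sum(),1e3*x[f].mean() if f.any() else 0,1e3*y[f].mean() if f.any() else 0,b.sum(),1e3*x[b].mean() if b.any() else 0,1e3*y[b].mean() if b.any() else 0))
E
```

```text
time_s: 12.05
tcp_pos: [0.471, 0.0908, 0.2582]
ee_rot: [[-0.997, -0.078, -0.004], [-0.078, 0.997, -0.002], [0.004, -0.002, -1.0]]
wrist_force: [-1.1, 0.3, -1.0]
gripper_width: 0.212
gripper_force: 30.3
top -0.145 0.05 front n0 x0.0 y0.0 | back n81 x16.0 y-142.9
top -0.145 0.19 front n0 x0.0 y0.0 | back n17 x15.9 y-141.9
top -0.145 0.215 front n0 x0.0 y0.0 | back n11 x16.4 y-142.5
top -0.145 0.232 front n0 x0.0 y0.0 | back n7 x16.5 y-141.6
top -0.145 0.241 front n0 x0.0 y0.0 | back n8 x15.2 y-142.7
top -0.145 0.255 front n0 x0.0 y0.0 | back n9 x16.4 y-142.0
top -0.09 0.05 front n0 x0.0 y0.0 | back n0 x0.0 y0.0
top -0.09 0.19 front n7 x-12.1 y-88.1 | back n12 x13.3 y-87.6
top -0.09 0.215 front n7 x-15.4 y-89.0 | back n4 x18.2 y-88.0
top -0.09 0.232 front n8 x-7.9 y-89.1 | back n8 x11.9 y-88.8
top -0.09 0.241 front n5 x-16.2 y-88.8 | back n9 x16.7 y-88.7
top -0.09 0.255 front n0 x0.0 y0.0 | back n7 x15.6 y-88.4
top 0 0.05 front n0 x0.0 y0.0 | back n0 x0.0 y0.0
top 0 0.19 front n6 x-9.7 y2.0 | back n4 x14.7 y3.2
top 0 0.215 front n6 x-15.9 y1.7 | back n4 x20.6 y4.1
top 0 0.232 front n9 x
[... 1920 characters left out ...]
05 front n0 x0.0 y0.0 | back n0 x0.0 y0.0
side 0.09 0.19 front n19 x-11.9 y90.9 | back n20 x14.6 y92.6
side 0.09 0.215 front n10 x-15.8 y90.6 | back n13 x17.7 y90.3
side 0.09 0.232 front n15 x-9.4 y92.3 | back n15 x13.2 y88.0
side 0.09 0.241 front n4 x-19.6 y90.9 | back n15 x16.0 y89.3
side 0.09 0.255 front n0 x0.0 y0.0 | back n7 x16.7 y89.8
side 0.145 0.05 front n0 x0.0 y0.0 | back n89 x16.6 y144.8
side 0.145 0.19 front n0 x0.0 y0.0 | back n19 x16.6 y145.5
side 0.145 0.215 front n0 x0.0 y0.0 | back n18 x16.5 y144.7
side 0.145 0.232 front n0 x0.0 y0.0 | back n11 x18.5 y144.9
side 0.145 0.241 front n0 x0.0 y0.0 | back n10 x16.1 y141.9
side 0.145 0.255 front n0 x0.0 y0.0 | back n9 x15.6 y143.5
```

```bash
python3 goal.py .5227 .093 .262 4.3; python3 held.py
```

```text
shift [-0.0518 -0.0018  0.0149] rot [-0.11 -0.26  0.16] dist 0.054 joints [  30.    6.  -16.   -0.  -68. -116.] F [-1.1  0.3 -1. ]
side 46 far edge 0.0548 (want .0592) y mid 0.0006 [-0.0177 0.0189] z at bar -0.0004 pitch -0.2
top few 0
```

```bash
echo '[[0, 0, -0.001, 0.012, 0, 0, 0], [0, -0.015, -0.002, 0.015, 0, 0, 0], [0, -0.03, -0.002, 0.015, 0, 0, 0], [0, -0.045, -0.002, 0.015, 0, 0, 0], [0, -0.0535, -0.002, 0.015, 0, 0, 0], [0, -0.0535, -0.002, 0.015, 0, 0, 0], [0, -0.0535, -0.002, 0.015, 0, 0, 0]]' > m.json && python3 steer.py m.json; python3 goal.py .5227 .093 .262 4.3; python3 held.py
python3 - <<'E'
from h import *
c=cap('side'); cv2.imwrite('pics/c5.png',cv2.resize(c['pixels'][130:260,250:380,::-1],None,fx=4.5,fy=4.5))
E
```

```text
time_s: 12.85
tcp_pos: [0.5246, 0.0909, 0.2451]
ee_rot: [[-0.997, -0.074, -0.001], [-0.074, 0.997, -0.0], [0.001, -0.0, -1.0]]
wrist_force: [0.2, 0.4, -0.3]
gripper_width: 0.211
gripper_force: 30.3
shift [0.0018 0.0022 0.0021] rot [-0.01 -0.07 -0.04] dist 0.004 joints [  27.   12.  -10.   -0.  -68. -113.] F [ 0.2  0.4 -0.3]
side 92 far edge 0.0746 (want .0592) y mid -0.0018 [-0.0223 0.0218] z at bar 0.0042 pitch 20.2
top few 0
```

View pics/c5.png

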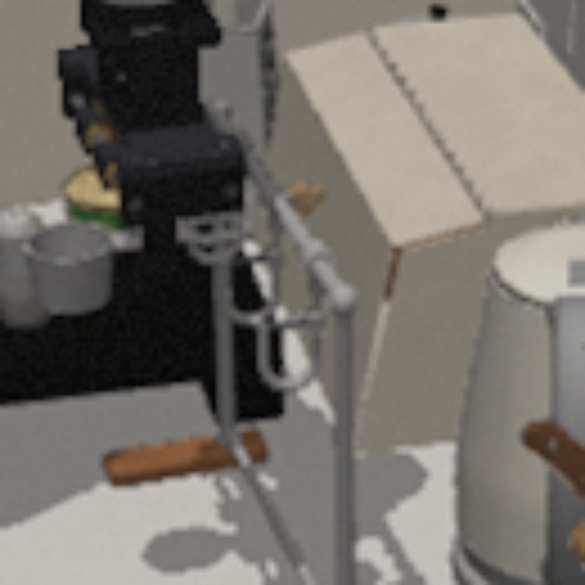

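The eye at (212,230) in the crop sits over the nose of the middle hook. Now I push down slowly.

```bash
echo '[[0, 0, 0.002, 0.005, 0, 0, 0], [0, 0, 0.002, 0.01, 0, 0, 0], [0, 0, 0.002, 0.015, 0, 0, 0], [0, 0, 0.002, 0.02, 0, 0, 0], [0, 0, 0.002, 0.025, 0, 0, 0], [0, 0, 0.002, 0.025, 0, 0, 0]]' > m.json && python3 steer.py m.json;python3 goal.py .5227 .093 .212 4.3
```

```text
time_s: 13.6
tcp_pos: [0.5244, 0.0933, 0.2199]
ee_rot: [[-0.997, -0.075, -0.001], [-0.075, 0.997, -0.001], [0.001, -0.001, -1.0]]
wrist_force: [-1.9, -0.5, 1.3]
gripper_width: 0.208
gripper_force: 30.5
shift [ 0.0016 -0.0001  0.0269] rot [-0.03 -0.08  0.02] dist 0.027 joints [  28.   13.  -13.   -0.  -64. -113.] F [-1.9 -0.5  1.3]
```

```bash
echo '[[0, 0, 0, 0.005, 0, 0, 0], [0, 0, 0, 0.01, 0, 0, 0], [0, 0, 0, 0.015, 0, 0, 0], [0, 0, 0, 0.02, 0, 0, 0], [0, 0, 0, 0.025, 0, 0, 0], [0, 0, 0, 0.029, 0, 0, 0], [0, 0, 0, 0.029, 0, 0, 0]]' > m.json && python3 steer.py m.json;python3 held.py
python3 - <<'E'
from h import *
c=cap('side'); cv2.imwrite('pics/c6.png',cv2.resize(c['pixels'][130:260,250:380,::-1],None,fx=4.5,fy=4.5))
E
```

```text
time_s: 14.3
tcp_pos: [0.5236, 0.0932, 0.19]
ee_rot: [[-0.997, -0.075, -0.003], [-0.075, 0.997, -0.001], [0.003, -0.001, -1.0]]
wrist_force: [0.0, -0.2, -0.5]
gripper_width: 0.213
gripper_force: 30.6
side 62 far edge 0.0737 (want .0592) y mid -0.0070 [-0.0199 0.0073] z at bar -0.0019 pitch 3.5
top few 0
```

View pics/c6.png

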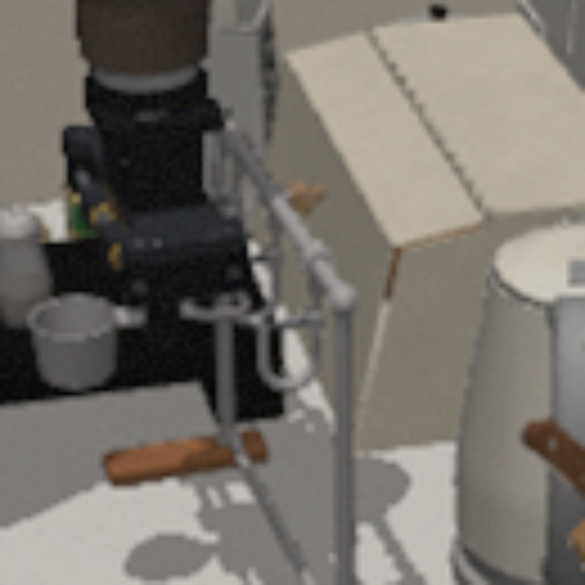

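The force fell to zero after the push, so the bar should be past the latch. I'll lower a little further and release.

```bash
echo '[[0, 0, 0, 0.002, 0, 0, 0], [0, 0, 0, 0.004, 0, 0, 0], [0, 0, 0, 0.006, 0, 0, 0], [0, 0, 0, 0.006, 0, 0, 0]]' > m.json && python3 steer.py m.json; echo '[[0.3, 0, 0, 0, 0, 0, 0], [0.4, 0, 0, 0, 0, 0, 0], [0.5, 0, 0, 0, 0, 0, 0], [0.6, 0, 0, 0, 0, 0, 0], [0.6, 0, 0, 0, 0, 0, 0], [0.6, 0, 0, 0, 0, 0, 0]]' > m.json && python3 steer.py m.json;  echo '[[0.6, 0.02, 0, 0, 0, 0, 0], [0.6, 0.05, 0, -0.02, 0, 0, 0], [0.6, 0.08, 0, -0.06, 0, 0, 0], [0.6, 0.1, 0, -0.1, 0, 0, 0], [0.6, 0.1, 0, -0.1, 0, 0, 0]]' > m.json && python3 steer.py m.json
python3 - <<'E'
from fit import *
c=cap('side','side7'); cv2.imwrite('pics/c7.png',cv2.resize(c['pixels'][130:260,250:380,::-1],None,fx=4.5,fy=4.5))
scoop([c],'large',(.445,-.29)); scoop([c],'small',(.469,-.437))
E
python3 goal.py .505 -.2977 .24 -5.4
```

```text
time_s: 14.85
tcp_pos: [0.5245, 0.0934, 0.1852]
ee_rot: [[-0.997, -0.075, -0.001], [-0.075, 0.997, -0.0], [0.001, -0.0, -1.0]]
wrist_force: [-0.0, -0.4, -0.3]
gripper_width: 0.215
gripper_force: 30.6
time_s: 15.45
tcp_pos: [0.5247, 0.0935, 0.1856]
ee_rot: [[-0.997, -0.075, 0.0], [-0.075, 0.997, 0.0], [-0.0, 0.0, -1.0]]
wrist_force: [-0.2, -0.2, 0.2]
gripper_width: 0.581
gripper_force: 0.0
time_s: 15.95
tcp_pos: [0.4259, 0.0865, 0.2919]
ee_rot: [[-0.997, -0.077, 0.012], [-0.077, 0.997, 0.005], [-0.012, 0.004, -1.0]]
wrist_force: [0.2, 0.5, -0.3]
gripper_width: 0.603
gripper_force: 0.0
large: cup [ 0.4454 -0.2919] rms 2.3mm yaw -5.3 far end 0.1154 (want 0.11900000000000001) strap z 0.0426 GRIP [ 0.5051 -0.2975]
small: cup [ 0.4698 -0.4378] rms 3.0mm yaw -23.1 far end 0.1043 (want 0.108) strap z 0.0325 GRIP [ 0.5149 -0.457 ]
shift [-0.0496 -0.3894  0.0669] rot [0.24 0.4  9.78] dist 0.398 joints [  33.   -0.  -18.    0.  -72. -119.] F [-0.5  0.  -0.9]
```

View pics/c7.png

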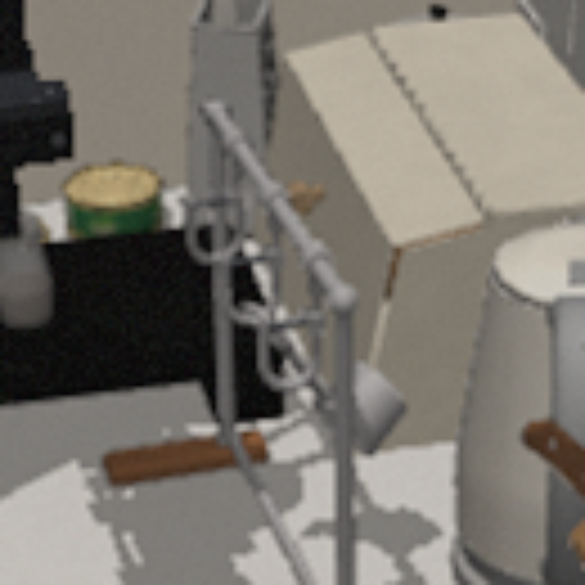

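The medium scoop hangs in the middle hook with its latch closed, still swinging at (370,400), and the shaker stands on the riser at (25,280). I'll pitch the next scoops down before releasing them. Now the large one.

The rows are not in the units I measure in: turns go in shares of 180 degrees. I convert before sending: 9.8 degrees is 0.0544.

```bash
echo '[[0.8, 0, -0.04, 0, 0, 0, 0.0056], [0.8, 0, -0.09, 0, 0, 0, 0.0167], [0.8, -0.01, -0.14, 0, 0, 0, 0.0278], [0.8, -0.02, -0.19, 0, 0, 0, 0.0389], [0.8, -0.03, -0.24, 0.02, 0, 0, 0.05], [0.8, -0.04, -0.29, 0.04, 0, 0, 0.0544], [0.8, -0.05, -0.34, 0.067, 0, 0, 0.0544], [0.8, -0.05, -0.385, 0.067, 0, 0, 0.0544]]' > m.json && python3 steer.py m.json; echo '[[0.8, 0, 0, 0, 0, 0, 0], [0.8, 0, 0, 0, 0, 0, 0]]' > m.json && python3 steer.py m.json; python3 goal.py .505 -.2976 .040 -5.4
```

```text
time_s: 16.8
tcp_pos: [0.5012, -0.2833, 0.2156]
ee_rot: [[-0.995, 0.096, -0.007], [0.096, 0.995, 0.003], [0.007, 0.002, -1.0]]
wrist_force: [0.4, -0.3, 0.4]
gripper_width: 0.8
gripper_force: 0.0
time_s: 17.0
tcp_pos: [0.5014, -0.2832, 0.2178]
ee_rot: [[-0.995, 0.099, -0.004], [0.099, 0.995, 0.001], [0.004, 0.001, -1.0]]
wrist_force: [0.7, 0.5, 0.9]
gripper_width: 0.798
gripper_force: 0.0
shift [-0.0058 -0.0142  0.1968] rot [ 0.06 -0.24 -0.26] dist 0.197 joints [-13.  18.  -7.  -0. -66. -82.] F [0.7 0.5 0.9]
```

```bash
echo '[[0.8, -0.006, -0.014, 0.04, 0, 0, 0], [0.8, -0.006, -0.014, 0.09, 0, 0, 0], [0.8, -0.006, -0.014, 0.14, 0, 0, 0], [0.8, -0.006, -0.014, 0.175, 0, 0, 0], [0.8, -0.006, -0.014, 0.192, 0, 0, 0], [0.8, -0.006, -0.014, 0.197, 0, 0, 0], [0.8, -0.006, -0.014, 0.197, 0, 0, 0]]' > m.json && python3 steer.py m.json; python3 goal.py .505 -.2976 .040 -5.4
```

```text
time_s: 17.7
tcp_pos: [0.5071, -0.2957, 0.0232]
ee_rot: [[-0.996, 0.094, -0.001], [0.094, 0.996, 0.0], [0.001, 0.0, -1.0]]
wrist_force: [-0.1, 0.5, 0.9]
gripper_width: 0.801
gripper_force: 0.0
shift [ 0.0019 -0.0021  0.0022] rot [ 0.   -0.04  0.01] dist 0.004 joints [-14.  31. -18.   0. -41. -81.] F [-0.1  0.5  0.9]
```

```bash
echo '[[0.4, 0.002, -0.002, 0.002, 0, 0, 0], [0, 0.002, -0.002, 0.002, 0, 0, 0], [0, 0.002, -0.002, 0.002, 0, 0, 0], [0, 0.002, -0.002, 0.002, 0, 0, 0], [0, 0.002, -0.002, 0.002, 0, 0, 0], [0, 0.002, -0.002, 0.002, 0, 0, 0], [0, 0.002, -0.002, 0.002, 0, 0, 0], [0, 0.002, -0.002, 0.002, 0, 0, 0]]' > m.json && python3 steer.py m.json;  echo '[[0, 0, 0, 0, 0, 0, 0], [0, 0, 0, 0, 0, 0, 0], [0, 0, 0, 0, 0, 0, 0]]' > m.json && python3 steer.py m.json; echo '[[0, 0, 0, -0.02, 0, 0, 0], [0, 0, 0, -0.06, 0, 0, 0], [0, 0, 0, -0.1, 0, 0, 0], [0, 0, 0, -0.15, 0, 0, 0], [0, 0, 0, -0.2, 0, 0, 0], [0, 0, 0, -0.25, 0, 0, 0], [0, 0, 0, -0.25, 0, 0, 0], [0, 0, 0, -0.25, 0, 0, 0]]' > m.json && python3 steer.py m.json; python3 held.py; python3 goal.py .445 .176 .280 4.3
```

```text
time_s: 18.5
tcp_pos: [0.5047, -0.2984, 0.0212]
ee_rot: [[-0.995, 0.096, -0.0], [0.096, 0.995, 0.0], [0.0, 0.0, -1.0]]
wrist_force: [-0.4, 0.7, 0.9]
gripper_width: 0.211
gripper_force: 30.0
time_s: 18.8
tcp_pos: [0.5047, -0.2984, 0.0212]
ee_rot: [[-0.995, 0.096, -0.0], [0.096, 0.995, 0.0], [0.0, 0.0, -1.0]]
wrist_force: [-0.1, 0.4, 0.5]
gripper_width: 0.215
gripper_force: 30.0
time_s: 19.6
tcp_pos: [0.5049, -0.2982, 0.2722]
ee_rot: [[-0.995, 0.096, 0.003], [0.096, 0.995, 0.0], [-0.003, 0.0, -1.0]]
wrist_force: [-0.3, -0.2, -1.1]
gripper_width: 0.207
gripper_force: 30.0
side 56 far edge 0.0565 (want .0592) y mid -0.0011 [-0.0174 0.0146] z at bar 0.0060 pitch 4.3
top few 0
shift [0.1039 0.466  0.0093] rot [ 0.11 -0.18 -9.81] dist 0.478 joints [-15.  17.  -1.  -0. -73. -81.] F [ 0.1  0.2 -0.9]
```

To row units: -9.8 degrees is -0.0544.

```bash
echo '[[0, 0.02, 0.03, 0, 0, 0, -0.0056], [0, 0.04, 0.07, 0, 0, 0, -0.0167], [0, 0.06, 0.12, 0, 0, 0, -0.0278], [0, 0.08, 0.17, 0, 0, 0, -0.0389], [0, 0.1, 0.22, 0, 0, 0, -0.05], [0, 0.104, 0.27, 0, 0, 0, -0.0544], [0, 0.104, 0.32, 0, 0, 0, -0.0544], [0, 0.104, 0.37, 0, 0, 0, -0.0544]]' > m.json && python3 steer.py m.json;echo '[[0, 0, 0.04, 0, 0, 0, 0], [0, 0, 0.075, 0, 0, 0, 0], [0, 0, 0.095, 0, 0, 0, 0], [0, 0, 0.095, 0, 0, 0, 0], [0, 0, 0.095, 0, 0, 0, 0]]' > m.json && python3 steer.py m.json; python3 goal.py .517 .1825 .262 4.3; python3 held.py
```

```text
time_s: 20.5
tcp_pos: [0.434, 0.0701, 0.2698]
ee_rot: [[-0.997, -0.076, -0.003], [-0.075, 0.997, -0.001], [0.003, -0.001, -1.0]]
wrist_force: [1.4, -0.3, -1.1]
gripper_width: 0.212
gripper_force: 30.0
time_s: 21.0
tcp_pos: [0.4276, 0.163, 0.2696]
ee_rot: [[-0.997, -0.076, -0.003], [-0.076, 0.997, -0.003], [0.003, -0.002, -1.0]]
wrist_force: [0.0, 0.2, -1.4]
gripper_width: 0.213
gripper_force: 30.0
shift [-0.0907  0.0127  0.0263] rot [-0.13 -0.19  0.07] dist 0.095 joints [  41.    4.  -17.   -0.  -70. -127.] F [ 0.   0.2 -1.4]
side 46 far edge 0.0557 (want .0592) y mid -0.0009 [-0.0203 0.0196] z at bar 0.0008 pitch 1.5
top few 0
```

```bash
echo '[[0, -0.01, 0.013, 0.015, 0, 0, 0], [0, -0.04, 0.0135, 0.026, 0, 0, 0], [0, -0.065, 0.0135, 0.026, 0, 0, 0], [0, -0.08, 0.0135, 0.026, 0, 0, 0], [0, -0.0905, 0.0135, 0.026, 0, 0, 0], [0, -0.0905, 0.0135, 0.026, 0, 0, 0], [0, -0.0905, 0.0135, 0.026, 0, 0, 0]]' > m.json && python3 steer.py m.json; python3 goal.py .517 .1825 .237 4.3
```

```text
time_s: 21.8
tcp_pos: [0.5171, 0.183, 0.2451]
ee_rot: [[-0.997, -0.074, -0.001], [-0.074, 0.997, -0.0], [0.001, -0.0, -1.0]]
wrist_force: [-0.2, -0.2, -1.5]
gripper_width: 0.209
gripper_force: 30.0
shift [ 0.0001 -0.0005  0.0271] rot [-0.01 -0.05 -0.04] dist 0.027 joints [  36.   14.   -8.   -0.  -68. -122.] F [-0.2 -0.2 -1.5]
```

```bash
echo '[[0, 0, 0, 0.007, 0, 0, 0], [0, 0, 0, 0.014, 0, 0, 0], [0, 0, 0, 0.02, 0, 0, 0], [0, 0, 0, 0.026, 0, 0, 0], [0, 0, 0, 0.032, 0, 0, 0], [0, 0, 0, 0.038, 0, 0, 0]]' > m.json && python3 steer.py m.json;echo '[[0, 0, 0, 0.006, 0, 0, 0], [0, 0, 0, 0.012, 0, 0, 0], [0, 0, 0, 0.018, 0, 0, 0], [0, 0, 0, 0.022, 0, 0, 0], [0, 0, 0, 0.022, 0, 0, 0]]' > m.json && python3 steer.py m.json
python3 - <<'E'
from h import *
c=cap('side'); cv2.imwrite('pics/c8.png',cv2.resize(c['pixels'][130:260,250:380,::-1],None,fx=4.5,fy=4.5))
E
```

```text
time_s: 22.4
tcp_pos: [0.5183, 0.184, 0.2075]
ee_rot: [[-0.997, -0.076, 0.002], [-0.076, 0.997, 0.001], [-0.002, 0.001, -1.0]]
wrist_force: [-0.1, -1.0, 3.0]
gripper_width: 0.212
gripper_force: 30.0
time_s: 22.9
tcp_pos: [0.5171, 0.1834, 0.184]
ee_rot: [[-0.997, -0.075, -0.002], [-0.075, 0.997, -0.001], [0.002, -0.001, -1.0]]
wrist_force: [-0.6, 1.0, -1.2]
gripper_width: 0.212
gripper_force: 30.0
```

View pics/c8.png

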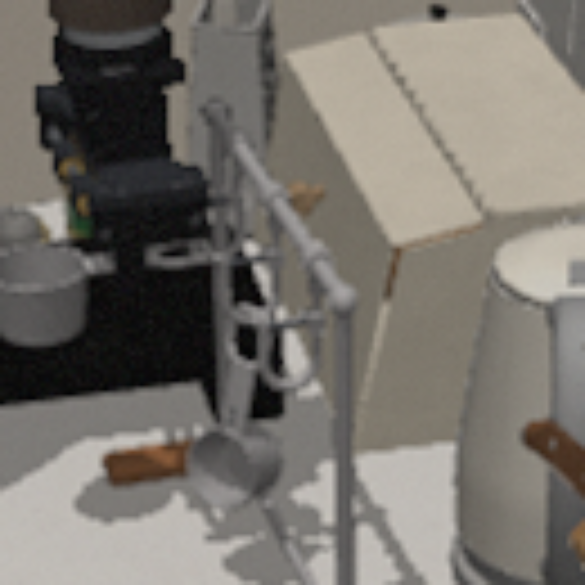

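The medium scoop hangs settled at (235,440). The force on the large one rose to 3 N and then dropped, so it is past the latch. I'll pitch it down about the bar and then release.

To row units: -30 degrees is -0.1667.

```bash
echo '[[0, 0, 0, 0.003, 0, 0, 0], [0, -0.003, 0, 0.01, 0, -0.0417, 0], [0, -0.007, 0, 0.017, 0, -0.0833, 0], [0, -0.0115, 0, 0.023, 0, -0.125, 0], [0, -0.017, 0, 0.0285, 0, -0.1667, 0], [0, -0.017, 0, 0.0285, 0, -0.1667, 0]]' > m.json && python3 steer.py m.json; echo '[[0.3, 0, 0, 0, 0, 0, 0], [0.4, 0, 0, 0, 0, 0, 0], [0.5, 0, 0, 0, 0, 0, 0], [0.5, 0, 0, 0, 0, 0, 0], [0.5, 0, 0, 0, 0, 0, 0], [0.5, 0, 0, -0.02, 0, 0, 0], [0.5, 0, 0, -0.05, 0, 0, 0], [0.5, 0, 0, -0.09, 0, 0, 0]]' > m.json && python3 steer.py m.json; echo '[[0.5, 0, 0, -0.03, 0, 0.0444, 0], [0.5, 0, 0, -0.05, 0, 0.0889, 0], [0.5, 0, 0, -0.05, 0, 0.1333, 0], [0.5, 0, 0, -0.05, 0, 0.1667, 0], [0.5, 0, 0, -0.05, 0, 0.1667, 0]]' > m.json && python3 steer.py m.json
python3 - <<'E'
from fit import *
c=cap('side','side9'); cv2.imwrite('pics/c9.png',cv2.resize(c['pixels'][130:260,250:380,::-1],None,fx=4.5,fy=4.5))
scoop([c],'small',(.469,-.437))
E
python3 goal.py .515 -.457 .24 -23.2
```

```text
time_s: 23.55
tcp_pos: [0.5446, 0.177, 0.173]
ee_rot: [[-0.886, -0.07, 0.459], [-0.069, 0.997, 0.019], [-0.459, -0.015, -0.888]]
wrist_force: [3.3, -1.9, -1.2]
gripper_width: 0.211
gripper_force: 30.7
time_s: 24.35
tcp_pos: [0.5049, 0.1731, 0.2549]
ee_rot: [[-0.887, -0.063, 0.458], [-0.063, 0.998, 0.013], [-0.458, -0.017, -0.889]]
wrist_force: [0.7, 0.3, 0.6]
gripper_width: 0.496
gripper_force: 0.0
time_s: 24.85
tcp_pos: [0.4855, 0.1742, 0.2993]
ee_rot: [[-0.997, -0.061, -0.045], [-0.061, 0.998, -0.017], [0.046, -0.014, -0.999]]
wrist_force: [-0.2, -1.0, -1.3]
gripper_width: 0.499
gripper_force: 0.0
small: cup [ 0.47   -0.4377] rms 2.6mm yaw -23.3 far end 0.1044 (want 0.108) strap z 0.0323 GRIP [ 0.5151 -0.4571]
shift [ 0.0041 -0.6297  0.088 ] rot [-1.47 -2.3  26.7 ] dist 0.636 joints [  37.   10.   -5.   -1.  -77. -124.] F [ 0.1  0.  -0. ]
```

View pics/c9.png

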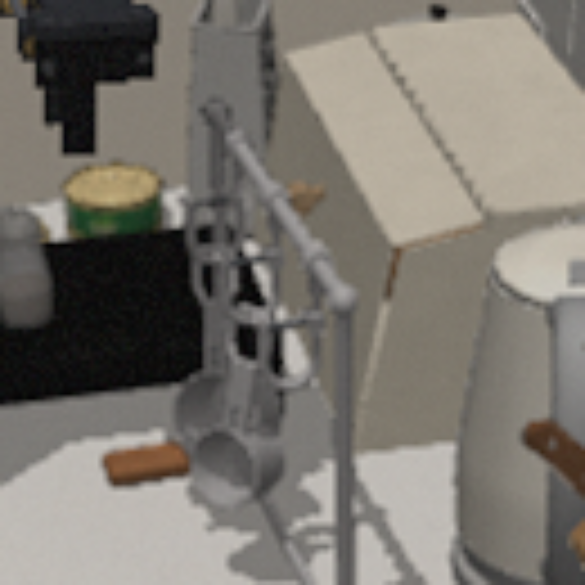

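Both scoops hang in their hooks with the latches shut. Now the small one.

To row units: 26.7 degrees is 0.1483.

```bash
echo '[[0.8, 0.02, -0.04, 0, -0.0056, -0.0111, 0.0111], [0.8, 0.03, -0.09, 0, -0.0056, -0.0111, 0.0278], [0.8, 0.03, -0.14, 0, -0.0056, -0.0111, 0.0444], [0.8, 0.03, -0.19, 0, -0.0056, -0.0111, 0.0611], [0.8, 0.02, -0.24, 0.01, -0.0056, -0.0111, 0.0833], [0.8, 0.02, -0.29, 0.02, -0.0056, -0.0111, 0.1056], [0.8, 0.01, -0.34, 0.03, -0.0056, -0.0111, 0.1278], [0.8, 0.01, -0.39, 0.04, -0.0083, -0.0128, 0.1483]]' > m.json && python3 steer.py m.json; python3 goal.py .515 -.457 .24 -23.2
```

```text
time_s: 25.7
tcp_pos: [0.4948, -0.2128, 0.2675]
ee_rot: [[-0.919, 0.394, 0.002], [0.394, 0.919, -0.0], [-0.002, 0.001, -1.0]]
wrist_force: [1.0, 0.6, 0.3]
gripper_width: 0.802
gripper_force: 0.0
shift [-0.1146 -0.2166  0.0466] rot [0.04 0.13 0.03] dist 0.249 joints [  -6.   12.   -8.    0.  -71. -107.] F [1.  0.6 0.3]
```

```bash
echo '[[0.8, -0.02, -0.04, 0, 0, 0, 0], [0.8, -0.045, -0.08, 0.01, 0, 0, 0], [0.8, -0.065, -0.12, 0.02, 0, 0, 0], [0.8, -0.085, -0.16, 0.03, 0, 0, 0], [0.8, -0.105, -0.195, 0.04, 0, 0, 0], [0.8, -0.115, -0.2165, 0.046, 0, 0, 0], [0.8, -0.115, -0.2165, 0.046, 0, 0, 0]]' > m.json && python3 steer.py m.json
python3 - <<'E'
from fit import *
scoop([vision.capture('side')],'small',(.469,-.437))
E
python3 goal.py .515 -.457 .03 -23.2
```

```text
time_s: 26.4
tcp_pos: [0.5146, -0.4574, 0.2192]
ee_rot: [[-0.919, 0.395, -0.002], [0.395, 0.919, 0.001], [0.002, 0.0, -1.0]]
wrist_force: [-0.6, 0.6, 0.9]
gripper_width: 0.799
gripper_force: 0.0
small: cup [ 0.4697 -0.438 ] rms 2.8mm yaw -22.7 far end 0.1045 (want 0.108) strap z 0.0322 GRIP [ 0.5149 -0.4569]
shift [-0.0007 -0.001   0.2092] rot [ 0.04 -0.08  0.  ] dist 0.209 joints [-28.  28.  10.  -0. -72. -85.] F [0.6 1.1 0.3]
```

```bash
echo '[[0.8, 0, -0.001, 0.04, 0, 0, 0], [0.8, 0, -0.001, 0.09, 0, 0, 0], [0.8, 0, -0.001, 0.14, 0, 0, 0], [0.8, 0, -0.001, 0.18, 0, 0, 0], [0.8, 0, -0.001, 0.203, 0, 0, 0], [0.8, 0, -0.001, 0.209, 0, 0, 0], [0.8, 0, -0.001, 0.209, 0, 0, 0]]' > m.json && python3 steer.py m.json; python3 goal.py .515 -.457 .03 -23.2;  echo '[[0.4, 0, 0, 0.001, 0, 0, 0], [0, 0, 0, 0.001, 0, 0, 0], [0, 0, 0, 0.001, 0, 0, 0], [0, 0, 0, 0.001, 0, 0, 0], [0, 0, 0, 0.001, 0, 0, 0], [0, 0, 0, 0.001, 0, 0, 0], [0, 0, 0, 0.001, 0, 0, 0], [0, 0, 0, 0.001, 0, 0, 0]]' > m.json && python3 steer.py m.json
```

```text
time_s: 27.15
tcp_pos: [0.5161, -0.4555, 0.0131]
ee_rot: [[-0.92, 0.391, 0.0], [0.391, 0.92, 0.0], [-0.0, 0.0, -1.0]]
wrist_force: [1.2, -0.3, 1.1]
gripper_width: 0.799
gripper_force: 0.0
shift [ 0.0004 -0.0018  0.0021] rot [0.02 0.02 0.2 ] dist 0.003 joints [-28.  39.  -3.  -0. -48. -85.] F [ 1.2 -0.3  1.1]
time_s: 27.95
tcp_pos: [0.5158, -0.4566, 0.0116]
ee_rot: [[-0.92, 0.392, 0.001], [0.392, 0.92, 0.0], [-0.001, 0.001, -1.0]]
wrist_force: [-0.1, -0.3, 0.0]
gripper_width: 0.211
gripper_force: 30.6
```

```bash
echo '[[0, 0, 0, 0, 0, 0, 0], [0, 0, 0, 0, 0, 0, 0], [0, 0, 0, -0.02, 0, 0, 0], [0, 0, 0, -0.06, 0, 0, 0], [0, 0, 0, -0.11, 0, 0, 0], [0, 0, 0, -0.16, 0, 0, 0], [0, 0, 0, -0.21, 0, 0, 0], [0, 0, 0, -0.26, 0, 0, 0]]' > m.json && python3 steer.py m.json; echo '[[0, 0, 0, 0, 0, 0, 0], [0, 0, 0, 0, 0, 0, 0]]' > m.json && python3 steer.py m.json;python3 held.py; python3 goal.py .446 -.003 .280 4.3
```

```text
time_s: 28.75
tcp_pos: [0.5152, -0.4563, 0.2738]
ee_rot: [[-0.92, 0.392, 0.001], [0.392, 0.92, 0.0], [-0.001, 0.001, -1.0]]
wrist_force: [1.3, -0.3, -1.1]
gripper_width: 0.212
gripper_force: 30.5
time_s: 28.95
tcp_pos: [0.516, -0.4566, 0.2733]
ee_rot: [[-0.92, 0.392, 0.004], [0.392, 0.92, -0.001], [-0.004, 0.001, -1.0]]
wrist_force: [0.2, 0.1, -2.2]
gripper_width: 0.213
gripper_force: 30.5
side 108 far edge 0.0561 (want .0592) y mid -0.0002 [-0.0170 0.0166] z at bar 0.0051 pitch 2.1
top few 3
shift [0.2412 0.3895 0.0101] rot [  0.14  -0.11 -27.41] dist 0.458 joints [-28.  27.  15.  -0. -78. -85.] F [ 1.4 -0.2 -1. ]
```

To row units: -27.4 degrees is -0.1522.

```bash
echo '[[0, 0.025, 0.035, 0, 0, 0, -0.0111], [0, 0.05, 0.075, 0, 0, 0, -0.0278], [0, 0.075, 0.115, 0, 0, 0, -0.05], [0, 0.1, 0.155, 0, 0, 0, -0.0722], [0, 0.125, 0.195, 0, 0, 0, -0.0944], [0, 0.15, 0.235, 0, 0, 0, -0.1167], [0, 0.175, 0.275, 0, 0, 0, -0.1389], [0, 0.195, 0.315, 0, 0, 0, -0.1522]]' > m.json && python3 steer.py m.json;echo '[[0, 0, 0, 0, 0, 0, 0], [0, 0, 0, 0, 0, 0, 0]]' > m.json && python3 steer.py m.json; python3 goal.py .446 -.003 .280 4.3
```

```text
time_s: 29.85
tcp_pos: [0.458, -0.0887, 0.27]
ee_rot: [[-0.997, -0.077, -0.003], [-0.077, 0.997, 0.0], [0.003, 0.0, -1.0]]
wrist_force: [0.5, -0.0, -1.3]
gripper_width: 0.211
gripper_force: 30.5
time_s: 30.05
tcp_pos: [0.4591, -0.0894, 0.2704]
ee_rot: [[-0.997, -0.078, -0.002], [-0.078, 0.997, -0.0], [0.002, 0.0, -1.0]]
wrist_force: [0.6, 0.3, -0.4]
gripper_width: 0.21
gripper_force: 30.5
shift [0.0064 0.0872 0.0095] rot [ 0.   -0.11  0.15] dist 0.088 joints [  9.   5. -16.  -0. -70. -94.] F [ 0.6  0.3 -0.4]
```

```bash
echo '[[0, 0.003, 0.04, 0, 0, 0, 0], [0, 0.0065, 0.075, 0.005, 0, 0, 0], [0, 0.0065, 0.087, 0.01, 0, 0, 0], [0, 0.0065, 0.087, 0.01, 0, 0, 0], [0, 0.0065, 0.087, 0.01, 0, 0, 0]]' > m.json && python3 steer.py m.json; python3 goal.py .5306 .003 .262 4.3; python3 held.py
```

```text
time_s: 30.55
tcp_pos: [0.4469, -0.0051, 0.2612]
ee_rot: [[-0.997, -0.074, -0.001], [-0.074, 0.997, -0.001], [0.001, -0.001, -1.0]]
wrist_force: [-0.8, 0.5, -0.8]
gripper_width: 0.216
gripper_force: 30.5
shift [-0.0841  0.0019  0.0181] rot [-0.04 -0.03 -0.05] dist 0.086 joints [  20.    3.  -19.    0.  -68. -106.] F [-0.8  0.5 -0.8]
side 36 far edge 0.0543 (want .0592) y mid 0.0007 [-0.0171 0.0186] z at bar 0.0004 pitch 3.0
top few 0
```

```bash
echo '[[0, -0.01, 0.002, 0.012, 0, 0, 0], [0, -0.035, 0.0025, 0.018, 0, 0, 0], [0, -0.06, 0.0025, 0.018, 0, 0, 0], [0, -0.075, 0.0025, 0.018, 0, 0, 0], [0, -0.084, 0.0025, 0.018, 0, 0, 0], [0, -0.084, 0.0025, 0.018, 0, 0, 0], [0, -0.084, 0.0025, 0.018, 0, 0, 0]]' > m.json && python3 steer.py m.json; python3 goal.py .5306 .003 .262 4.3
```

```text
time_s: 31.35
tcp_pos: [0.53, 0.0044, 0.2432]
ee_rot: [[-0.997, -0.074, -0.0], [-0.074, 0.997, 0.0], [0.0, 0.0, -1.0]]
wrist_force: [-0.3, -0.7, -0.7]
gripper_width: 0.212
gripper_force: 30.5
shift [-0.0005 -0.0014  0.0002] rot [ 0.01 -0.02 -0.03] dist 0.002 joints [  18.   12.  -11.   -0.  -67. -104.] F [-0.3 -0.7 -0.7]
```

```bash
echo '[[0, 0, -0.001, 0.007, 0, 0, 0], [0, 0, -0.001, 0.014, 0, 0, 0], [0, 0, -0.001, 0.02, 0, 0, 0], [0, 0, -0.001, 0.026, 0, 0, 0], [0, 0, -0.001, 0.032, 0, 0, 0], [0, 0, -0.001, 0.038, 0, 0, 0]]' > m.json && python3 steer.py m.json;echo '[[0, 0, 0, 0.006, 0, 0, 0], [0, 0, 0, 0.012, 0, 0, 0], [0, 0, 0, 0.017, 0, 0, 0], [0, 0, 0, 0.02, 0, 0, 0], [0, 0, 0, 0.02, 0, 0, 0]]' > m.json && python3 steer.py m.json
python3 - <<'E'
from h import *
c=cap('side'); cv2.imwrite('pics/c10.png',cv2.resize(c['pixels'][130:260,250:380,::-1],None,fx=4.5,fy=4.5))
E
```

```text
time_s: 31.95
tcp_pos: [0.5313, 0.0038, 0.2061]
ee_rot: [[-0.997, -0.075, 0.003], [-0.075, 0.997, 0.0], [-0.003, 0.0, -1.0]]
wrist_force: [0.4, -0.2, 1.9]
gripper_width: 0.213
gripper_force: 30.0
time_s: 32.45
tcp_pos: [0.5305, 0.0037, 0.1852]
ee_rot: [[-0.997, -0.075, 0.0], [-0.075, 0.997, 0.0], [-0.0, -0.0, -1.0]]
wrist_force: [0.2, 0.8, -0.1]
gripper_width: 0.211
gripper_force: 30.6
```

View pics/c10.png

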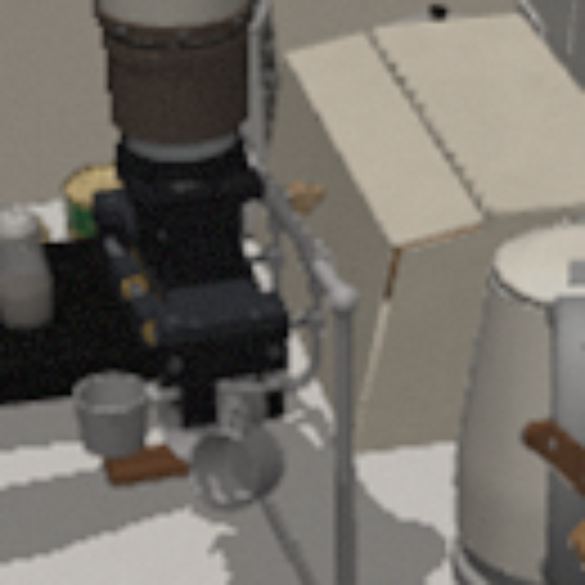

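The latch force rose and then dropped, and the small scoop's eye is in the right hook at (265,385). I'll use the same pitched release.

To row units: -30 degrees is -0.1667.

```bash
echo '[[0, 0, 0, 0.003, 0, 0, 0], [0, -0.003, 0, 0.01, 0, -0.0417, 0], [0, -0.007, 0, 0.017, 0, -0.0833, 0], [0, -0.0115, 0, 0.023, 0, -0.125, 0], [0, -0.017, 0, 0.0285, 0, -0.1667, 0], [0, -0.017, 0, 0.0285, 0, -0.1667, 0]]' > m.json && python3 steer.py m.json; echo '[[0.3, 0, 0, 0, 0, 0, 0], [0.4, 0, 0, 0, 0, 0, 0], [0.5, 0, 0, 0, 0, 0, 0], [0.5, 0, 0, 0, 0, 0, 0], [0.5, 0, 0, 0, 0, 0, 0], [0.5, 0, 0, -0.02, 0, 0, 0], [0.5, 0, 0, -0.05, 0, 0, 0], [0.5, 0, 0, -0.09, 0, 0, 0]]' > m.json && python3 steer.py m.json; echo '[[0.5, 0, 0, -0.03, 0, 0.0444, 0], [0.5, 0.02, 0, -0.05, 0, 0.0889, 0], [0.5, 0.05, 0, -0.07, 0, 0.1333, 0], [0.5, 0.08, 0, -0.09, 0, 0.1667, 0], [0.5, 0.1, 0, -0.1, 0, 0.1667, 0], [0.5, 0.1, 0, -0.1, 0, 0.1667, 0]]' > m.json && python3 steer.py m.json; echo '[[0.5, 0, -0.05, 0, 0, 0, 0], [0.5, 0, -0.1, 0, 0, 0, 0], [0.5, 0, -0.15, 0, 0, 0, 0], [0.5, 0, -0.2, 0, 0, 0, 0], [0.5, 0, -0.25, 0, 0, 0, 0], [0.5, 0, -0.3, 0, 0, 0, 0], [0.5, 0, -0.3, 0, 0, 0, 0]]' > m.json && python3 steer.py m.json;echo '[[0.5, 0, 0, 0, 0, 0, 0], [0.5, 0, 0, 0, 0, 0, 0], [0.5, 0, 0, 0, 0, 0, 0], [0.5, 0, 0, 0, 0, 0, 0], [0.5, 0, 0, 0, 0, 0, 0], [0.5, 0, 0, 0, 0, 0, 0], [0.5, 0, 0, 0, 0, 0, 0]]' > m.json && python3 steer.py m.json | head -3
python3 - <<'E'
from h import *
c=cap('side'); t=cap('top')
cv2.imwrite('pics/c11.png',np.hstack([cv2.resize(c['pixels'][140:270,240:370,::-1],(400,400)),cv2.resize(t['pixels'][170:300,190:320,::-1],(400,400))]))
E
```

```text
time_s: 33.1
tcp_pos: [0.5473, 0.003, 0.1686]
ee_rot: [[-0.873, -0.08, 0.48], [-0.068, 0.997, 0.042], [-0.482, 0.004, -0.876]]
wrist_force: [17.6, 25.6, 2.1]
gripper_width: 0.212
gripper_force: 30.8
time_s: 33.9
tcp_pos: [0.5052, -0.0005, 0.2476]
ee_rot: [[-0.874, -0.079, 0.479], [-0.066, 0.997, 0.044], [-0.481, 0.007, -0.877]]
wrist_force: [1.1, -0.8, 0.7]
gripper_width: 0.502
gripper_force: 0.0
time_s: 34.5
tcp_pos: [0.3691, -0.0116, 0.2875]
ee_rot: [[-0.997, -0.079, -0.019], [-0.079, 0.997, 0.006], [0.018, 0.008, -1.0]]
wrist_force: [-0.3, 0.7, -0.2]
gripper_width: 0.5
gripper_force: 0.0
time_s: 35.2
tcp_pos: [0.3942, -0.3157, 0.2839]
ee_rot: [[-0.997, -0.072, -0.02], [-0.072, 0.997, 0.005], [0.02, 0.006, -1.0]]
wrist_force: [0.0, 1.1, -0.8]
gripper_width: 0.5
gripper_force: 0.0
time_s: 35.9
tcp_pos: [0.3939, -0.3107, 0.2857]
ee_rot: [[-0.997, -0.079, -0.019], [-0.079, 0.997, 0.005], [0.018, 0.006, -1.0]]
```

View pics/c11.png

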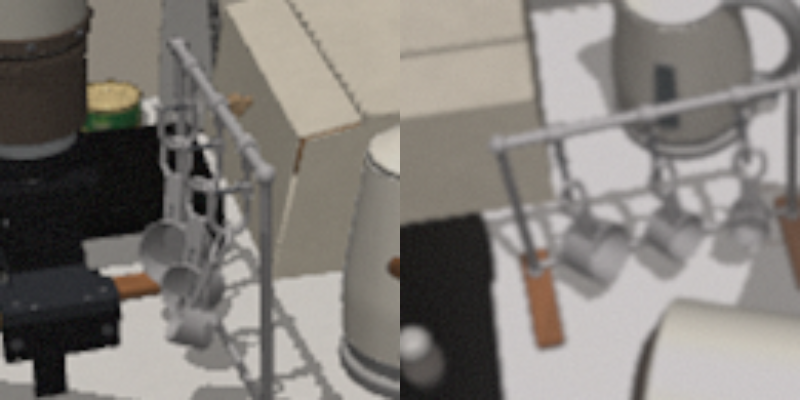

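All three scoops hang in their hooks: large left, medium middle, small right. I'll let them settle and check that they hang still and that the shaker, mug and glass are in place.

```bash
for i in 1 2 3; do echo '[[0.5, 0, 0, 0, 0, 0, 0], [0.5, 0, 0, 0, 0, 0, 0], [0.5, 0, 0, 0, 0, 0, 0], [0.5, 0, 0, 0, 0, 0, 0], [0.5, 0, 0, 0, 0, 0, 0], [0.5, 0, 0, 0, 0, 0, 0], [0.5, 0, 0, 0, 0, 0, 0], [0.5, 0, 0, 0, 0, 0, 0]]' > m.json && python3 steer.py m.json | head -1; done
python3 - <<'E'
from h import *
def hang():
    c=vision.capture('top'); t=np.radians(4.26)
    P=pts([c],[.5,-.08,.04],[.68,.27,.16])[:,:3]; d=P[:,:2]-[.5815,.097]; x=d@[np.cos(t),np.sin(t)]; y=d@[-np.sin(t),np.cos(t)]
    print([(n:=int(((abs(y-yo)<.04)&(abs(x)<.08)).sum()), P[(abs(y-yo)<.04)&(abs(x)<.08)].mean(0).round(4).tolist()) for yo in (.09,0,-.09)])
    return c
hang(); t=hang(); c=cap('side')
cv2.imwrite('pics/c12.png',np.hstack([cv2.resize(c['pixels'][110:350,220:460,::-1],(400,400)),cv2.resize(t['pixels'][160:310,180:330,::-1],(400,400))]))
E
```

```text
time_s: 36.8
time_s: 37.6
time_s: 38.4
[(352, [0.5663, 0.1754, 0.0921]), (278, [0.568, 0.0879, 0.1003]), (213, [0.5605, 0.0126, 0.1073])]
[(349, [0.5663, 0.1755, 0.092]), (279, [0.5681, 0.0881, 0.1006]), (205, [0.5649, 0.0119, 0.1068])]
```

View pics/c12.png

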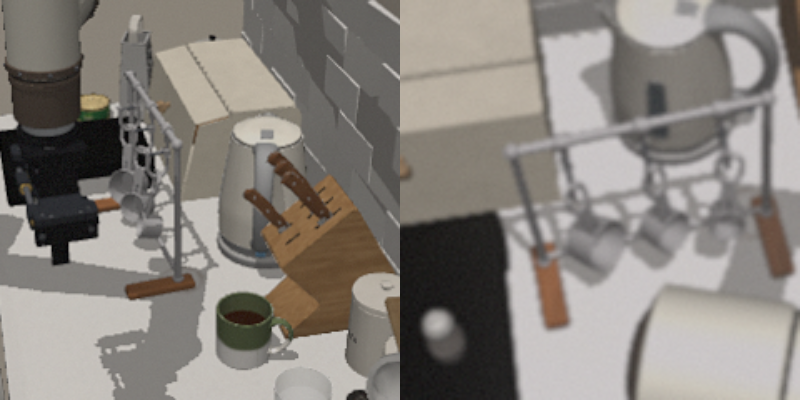

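Everything is in place, with the shaker upright on the riser at (440,335) in the right-hand crop. The small scoop is still swinging, so I wait.

```bash
for i in 1 2 3 4 5 6 7 8 9 10 11 12; do echo '[[0.5, 0, 0, 0, 0, 0, 0], [0.5, 0, 0, 0, 0, 0, 0], [0.5, 0, 0, 0, 0, 0, 0], [0.5, 0, 0, 0, 0, 0, 0], [0.5, 0, 0, 0, 0, 0, 0], [0.5, 0, 0, 0, 0, 0, 0], [0.5, 0, 0, 0, 0, 0, 0], [0.5, 0, 0, 0, 0, 0, 0]]' > m.json && python3 steer.py m.json >/dev/null; done
cat > hang.py <<'E'
from h import *
for i in range(4):
    c=vision.capture('top'); t=np.radians(4.26)
    P=pts([c],[.5,-.08,.04],[.68,.27,.16])[:,:3]; d=P[:,:2]-[.5815,.097]; x=d@[np.cos(t),np.sin(t)]; y=d@[-np.sin(t),np.cos(t)]
    print(r.sense()['time_s'],[P[(abs(y-yo)<.04)&(abs(x)<.08)].mean(0).round(4).tolist() for yo in (.09,0,-.09)])
E
python3 hang.py
```

```text
48.2 [[0.5612, 0.1908, 0.0876], [0.5711, 0.1054, 0.0976], [0.5768, 0.0063, 0.1057]]
48.25 [[0.561, 0.1906, 0.0874], [0.5677, 0.1098, 0.0975], [0.5767, 0.0064, 0.1054]]
48.3 [[0.5608, 0.1906, 0.0875], [0.5654, 0.1124, 0.1], [0.5768, 0.0063, 0.1047]]
48.35 [[0.561, 0.1904, 0.0874], [0.5636, 0.1141, 0.1007], [0.5769, 0.0062, 0.1057]]
```

```bash
for i in 1 2 3 4 5 6 7 8 9 10 11 12; do echo '[[0.5, 0, 0, 0, 0, 0, 0], [0.5, 0, 0, 0, 0, 0, 0], [0.5, 0, 0, 0, 0, 0, 0], [0.5, 0, 0, 0, 0, 0, 0], [0.5, 0, 0, 0, 0, 0, 0], [0.5, 0, 0, 0, 0, 0, 0], [0.5, 0, 0, 0, 0, 0, 0], [0.5, 0, 0, 0, 0, 0, 0]]' > m.json && python3 steer.py m.json >/dev/null; done; python3 hang.py
python3 - <<'E'
from h import *
c=cap('side'); t=cap('top')
cv2.imwrite('pics/c13.png',np.hstack([cv2.resize(c['pixels'][140:260,250:370,::-1],(400,400)),cv2.resize(t['pixels'][170:300,190:320,::-1],(400,400))]))
E
```

```text
58.0 [[0.5608, 0.1916, 0.0878], [0.5711, 0.1061, 0.0975], [0.577, 0.0061, 0.1051]]
58.05 [[0.5607, 0.1916, 0.0874], [0.5713, 0.106, 0.0972], [0.577, 0.0061, 0.1046]]
58.1 [[0.5608, 0.1916, 0.0879], [0.5712, 0.106, 0.0976], [0.5767, 0.0061, 0.105]]
58.15 [[0.5608, 0.1916, 0.0877], [0.5713, 0.1059, 0.0975], [0.5767, 0.0061, 0.1051]]
```

View pics/c13.png

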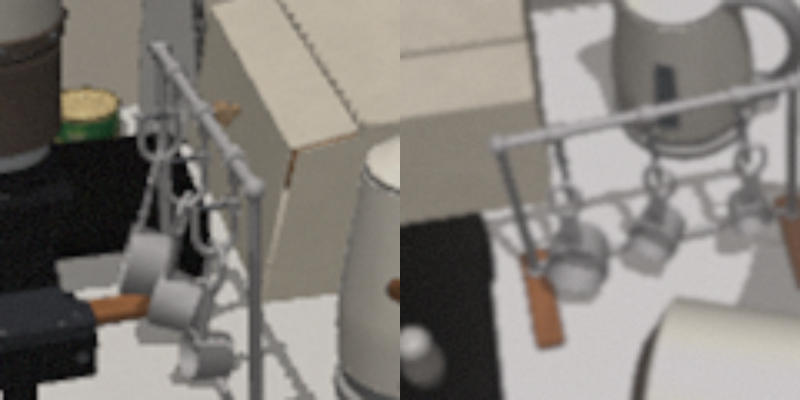

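All three scoops now hang still on their own hooks, with the shaker standing on the riser at (420,350) and the robot clear. Handing in.

```bash
python3 -c "
from station import r, vision, finish_job
print(finish_job())"
```

```text
the job is handed in; nothing more can be done
None
```

The job is handed in at about 58 s: the salt shaker stands upright on the riser, the large, medium and small scoops hang still on the left, middle and right hooks, and the mug and glass were not touched; side force peaked at about 31 N while pitching the small scoop down before letting it go, and no verdict came back.

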